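# Couple the ring arm to the ball stand

## Task

Couple the ring arm to the ball on the stand: with the latch lever still up, lower the arm's socket over the ball, straight along the seat plate, and let go only once you feel it resting level on the plate, neither dropping nor ramming it. Then press the latch lever all the way down and leave the arm coupled; do not disturb the jar, beaker and wash bottle.

Things in the scene. Friction and masses are not known exactly. Their poses are not given: they have to be found in the camera images.
- socket (a point): Centre of the ring arm's socket mouth, on the flat underside of its head. Axes of the arm: x from the head along the bar to the ring, z up. Head 56 x 56 mm around this point, 48 mm tall, with a blind round socket bored up from below, 28.5 mm across, 36 mm deep. The arm starts standing level on the counter.
- ringarm: Ring arm, loose, 0.35 to 0.6 kg, bare aluminium; origin and axes as point socket. A bar 28 mm wide, 16 to 44 mm above the underside, runs from the head (x = 28 mm) to x = 133 mm. Under it a tail foot (x = 94 to 110 mm) reaches down level with the head's underside. A steel wire ring, 73 mm outside, ends it at x = 128 to 202 mm, 30 mm up.
- grip (a point): The place to take the ring arm: centre of its bar, at x = 70 mm, y = 0, 30 mm above the arm's underside, between head and tail foot; axes of the arm. The bar is 28 mm wide along y, with free space beside it. The centre of mass lies about 25 mm from here towards the head.
- latch (a joint): Latch lever on the head, rad: 0 = fully down (flat), 0.7 = upper stop; starts at 0.45 to 0.65. Hinge along the arm's y at x = 20 mm, 54 mm above the underside. Steel, 20 x 6 x 58 mm, it reaches from the hinge over the head towards -x. It stays where left; 4 N at its middle moves it, to a firm stop at 0 (upper face then 57 mm above the underside). It moves freely also when the arm is not home.
- latch_tip (a point): Upper edge of the latch lever's free end, 54 mm from its hinge; presses are best near the head's middle (x = -10 to 0 mm of the arm) or here, straight down.
- mount (a point): Point on the counter straight below the stand's ball. x runs along foot and seat plate, z up. The level seat plate (x = -32 to 112 mm, y = -20 to 20 mm, 8 mm thick) has its top 90 to 150 mm above the counter, different each time and not reported: find it by touch or sight. Ball 26 mm in diameter on a 14 mm neck, its top 33 mm above the plate's top.
- stand: Stand, fixed; origin and axes as point mount. Dark steel foot 200 x 110 x 14 mm (x = -60 to 140 mm), sleeve and post carrying a bare steel seat plate with the ball. When the arm is home, its underside (head rim and tail foot) rests on the seat plate, the ball inside the socket, the arm's x along the plate's x.
- jar: Bystander: amber jar, 54 mm wide, 65 mm tall; origin under its centre.
- beaker: Bystander: glass beaker, 66 mm wide, 60 mm tall; origin under its centre.
- wash_bottle: Bystander: white wash bottle, 60 mm wide, 150 mm tall; origin under its centre.
Things that resemble listed ones, but are neither listed nor needed, are in the scene too. Several things have the shape of the stand; the one meant has the colours described above.

How it is judged:
By the outcome, as a careful person would: the job done as asked, in the order asked, and still so for the second after the job is handed in, with the robot touching nothing.
It also fails if it takes over 61 s, if anything falls off the work surface, if the arm or the gripper's body presses on something with over 40 N, if the wrist force passes 120 N, or if a joint passes its speed limit or range.

## Robot

A 6-joint arm with a two-finger parallel gripper is mounted at the origin on the work surface. World frame = base frame: x ahead of the robot, y to its left, z up, the work surface at z = 0. Lengths are in m, angles in rad, forces in N, time in s.
With the tool pointing down it reaches from about 0.275 to 0.825 m from the base axis. Payload 4.9 kg.
Tool frame: the origin (TCP) lies at the very end of the fingers, on their centre line; the grasp point (between the pads) lies 19 mm behind it; z points along the fingers, x is the direction in which the jaws open and shut, and the axes are right-handed (so a half turn about z gives the same grasp; the last joint's range is limited). The gripper opens to 85 mm and grips with 20 to 120 N. Pads are 22 mm wide; open, the fingers measure 114 mm over their backs; the gripper's body (76 mm by 85 mm) begins 54 mm behind the grasp point. The pads swing forward as they close: fully open they stand 13 mm farther back than shut.
Start: joints at [-1.329, 0.326, -0.193, 1.052, 0, 1.437], TCP at [0.202, -0.512, 0.231] pointing down, gripper open.
Joint ranges: [-2.65, 2.65], [-0.97, 1.79], [-1.3, 1.35], [-1.93, 2.1], [-1.47, 1.37], [-3.14, 3.14]. Speed limits (rad/s): [2.57, 2.57, 3.14, 3.14, 3.14, 3.14].

## Interface

Orientations are given as a rotation vector (axis times angle).
In Python, from plant import * gives the robot as it stands.
- The arm moves only by the tool play_rows, never from a script. Its argument "commands" is one flat list of numbers, 7 for each row, row after row: the shift along the tool's x, y, z in m, then the turn, a rotation vector about the tool's x, y, z in degrees, then the finger opening in m, from 0 to 0.0854. In form: [x, y, z, wx, wy, wz, grip, x, y, z, wx, wy, wz, grip, ...]. A call has 1 to 8 rows; each row is the pose to reach, as a shift and turn from the pose measured when the call began, along the tool's axes at that moment; what a row does not reach only later rows make up. A row lasts 1/10 s, in which the tool goes at most 50 mm and 8.59 degrees, less where a joint would pass 70% of its speed; a pose out of reach is approached as far as the arm can. A call with a gripper value outside its range is refused whole. The fingers move at their own pace and stop on an object; "force" is the grip in N (left out, the last holds). Time passes only in rows, so rows that repeat a pose let the fingers close. It gives the time, the measured TCP pose, the force and the opening at its end, in the units of the state.
- get_obs(): the state, without advancing time (a new reading comes with each control period).
- snapshot(name): name is "side" or "top"; returns (picture, depth): 400x640x3 uint8, red, green, blue; 400x640 float32, m along the optical axis (not along the pixel's ray), 0 where there is no reading.
- camera_model(name): a dict with "fx", "fy", "cx", "cy" (pixels), "D" ([k1, k2, p1, p2, k3] as OpenCV has them; the pictures are not rectified), "eye" and "attitude" of the camera in the world. Camera axes: x right, y up, looking along -z (the intrinsics and any distortion apply to the point x, -y, -z); pixel columns grow to the right and rows downward; lengths in m; the calibration is good to about 2 mm. A picture is of the moment at which its call begins. camera_model takes no time and is no camera call.
- finish_job(): hands the job in, once; it reports no verdict.
The state is a dict: "clock": time; "joint_pos": joint angles; "dq": joint speeds; "effort": joint torques, N m; "tool_pos": TCP position; "eef_rot": TCP orientation; "contact_force": force on the tool from outside, world axes, zero at the start; "ft_torque": the same for the moment, N m; "opening": finger opening in m.
Only numpy, scipy, OpenCV 4.12 (cv2) and the standard library are available. Lean on these libraries where they do the work, as an engineer would, in place of code of your own. Each camera call takes 0.05 s, during which the arm holds its last target.

## Working session

There is one attempt and no reset: what is moved stays moved. The work goes in short steps, Python scripts to look and compute and a tool call to move; the robot and the scene stay as the last step left them, time stands still between calls to the robot, and variables do not carry over. Pictures are saved under pics/ and viewed, and the job is handed in when it is done.

Besides the shell and the picture viewer there is one more tool, called as a command line: name --argument value ..., lists and objects as JSON in quotes. play_rows: Moves the arm, as the interface text tells. Its arguments: {"type":"object","properties":{"commands":{"type":"array"},"force":{"type":"number"}},"required":["commands"]}

```bash
mkdir -p pics; ls
python3 - <<'E'
from plant import *
import cv2,numpy as np
print(get_obs())
for n in ("side","top"):
    im,d=snapshot(n); m=camera_model(n); print(n,m)
    cv2.imwrite(f"pics/{n}0.png",im[:,:,::-1]); np.savez(f"{n}0.npz",im=im,d=d)
E
```

```text
pics
{'clock': 0.0, 'joint_pos': array([-1.32925856e+00,  3.26940102e-01, -1.93583067e-01,  1.05199043e+00,
       -4.55790621e-05,  1.43658587e+00]), 'dq': array([ 0.00174614, -0.00121803, -0.00029483,  0.00109047,  0.00092965,
        0.0003345 ]), 'effort': array([-3.05376634e-04, -4.43402159e+01,  2.62438542e+01,  1.55685557e-02,
        5.77063543e-05, -4.75908422e-06]), 'tool_pos': array([ 0.20168539, -0.51106431,  0.2305042 ]), 'eef_rot': array([-2.59633129e+00,  1.76682453e+00,  2.05407841e-03]), 'contact_force': array([0.16899687, 0.40410351, 0.09763934]), 'ft_torque': array([-0.05409281, -0.06090976, -0.02380382]), 'opening': 0.08562764641528196}
side {'fx': 421.9095322819365, 'fy': 421.9095322819365, 'cx': 321.61492504998745, 'cy': 200.9250160447373, 'D': array([-0.04481693,  0.        ,  0.        ,  0.        ,  0.        ]), 'eye': array([0.226718  , 1.08069329, 0.78105217]), 'attitude': array([ 0.15088739, -1.29642574, -2.59507162])}
top {'fx': 402.17210246943944, 'fy': 402.17210246943944, 'cx': 320.3050541794242, 'cy': 196.07895414641524, 'D': array([-0.07477528,  0.        ,  0.        ,  0.        ,  0.        ]), 'eye': array([0.26511276, 0.14834659, 1.01803475]), 'attitude': array([ 0.14803626, -0.17437248, -1.67898514])}
```

View pics/side0.png

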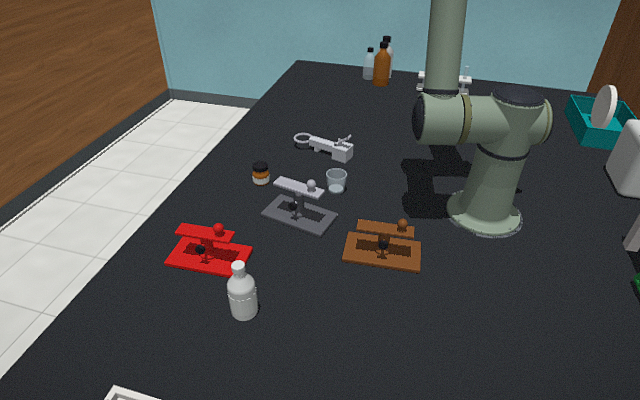

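View pics/top0.png

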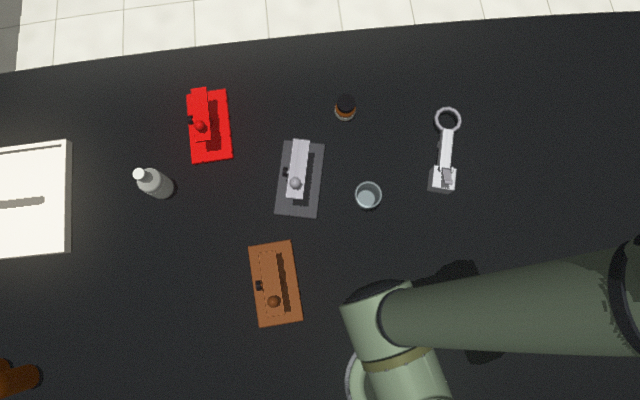

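Side view: the stand look-alikes are red (205,240), grey (300,205) and brown (385,245). The grey one is the dark-steel stand. The ring arm is at side (325,145) / top (445,150), and the white thing at side (445,80) is only rack-like. Next I'll crop the chosen items and measure them.

```bash
cat > h.py <<'E'
import numpy as np,cv2
from scipy.spatial.transform import Rotation as R
from plant import *
def cam(n):
    m=camera_model(n);K=np.array([[m['fx'],0,m['cx']],[0,m['fy'],m['cy']],[0,0,1.]])
    return K,np.array(m['D'],float),np.array(m['eye']),R.from_rotvec(m['attitude']).as_matrix()
def rays(n,px):
    K,D,e,A=cam(n); u=cv2.undistortPoints(np.array(px,float).reshape(-1,1,2),K,D).reshape(-1,2)
    d=np.c_[u[:,0],-u[:,1],-np.ones(len(u))]; return e,d@A.T   # unit depth
def plane(n,px,z):
    e,d=rays(n,px); return e+d*((z-e[2])/d[:,2])[:,None]
def cloud(n,d,box=None):
    vv,uu=np.mgrid[0:400,0:640]; e,r=rays(n,np.c_[uu.ravel(),vv.ravel()])
    return (e+r*d.reshape(-1,1)).reshape(400,640,3)
def proj(n,P):
    K,D,e,A=cam(n); c=(np.atleast_2d(P)-e)@A; c=c*[1,-1,-1]
    return cv2.projectPoints(c,np.zeros(3),np.zeros(3),K,D)[0].reshape(-1,2)
E
python3 - <<'E'
from h import *
for n in("side","top"):
    f=np.load(n+"0.npz");im,d=f['im'],f['d'];C=cloud(n,d)
    bx={'side':[(240,165,110,75),(285,125,80,45)],'top':[(265,125,80,100),(420,95,60,105)]}[n]
    for i,(x,y,w,h) in enumerate(bx):
        c=cv2.resize(im[y:y+h,x:x+w],None,fx=5,fy=5,interpolation=cv2.INTER_CUBIC);cv2.imwrite(f"pics/c_{n}{i}.png",c[:,:,::-1])
    pts={'side':[(260,175),(336,180),(242,290),(311,186),(300,190),(325,150),(340,155)],'top':[(345,105),(368,195),(155,183),(296,183),(299,155),(445,150),(443,180),(445,175)]}[n]
    for p in pts: print(n,p,C[p[1],p[0]].round(3))
E
cd pics; python3 -c "
import cv2,numpy as np
a=[cv2.imread(f'c_{s}.png') for s in('side0','side1','top0','top1')]
c=np.zeros((600,800,3),np.uint8)
for k,i in enumerate(a):
    s=min(400/i.shape[1],300/i.shape[0]);i=cv2.resize(i,None,fx=s,fy=s);y,x=(k//2)*300,(k%2)*400;c[y:y+i.shape[0],x:x+i.shape[1]]=i[:300,:400]
cv2.imwrite('crops.png',c)"
```

```text
side (260, 175) [0.689 0.053 0.043]
side (336, 180) [0.447 0.036 0.058]
side (242, 290) [0.53  0.549 0.099]
side (311, 186) [0.483 0.188 0.131]
side (300, 190) [0.514 0.187 0.111]
side (325, 150) [ 0.547 -0.222  0.003]
side (340, 155) [ 0.479 -0.164  0.027]
top (345, 105) [0.687 0.032 0.066]
top (368, 195) [ 0.46  -0.003  0.007]
top (155, 183) [0.528 0.508 0.1  ]
top (296, 183) [0.479 0.174 0.142]
top (299, 155) [0.554 0.161 0.109]
top (445, 150) [ 0.546 -0.21   0.045]
top (443, 180) [ 0.469 -0.19   0.047]
top (445, 175) [ 0.475 -0.187  0.074]
```

View pics/crops.png

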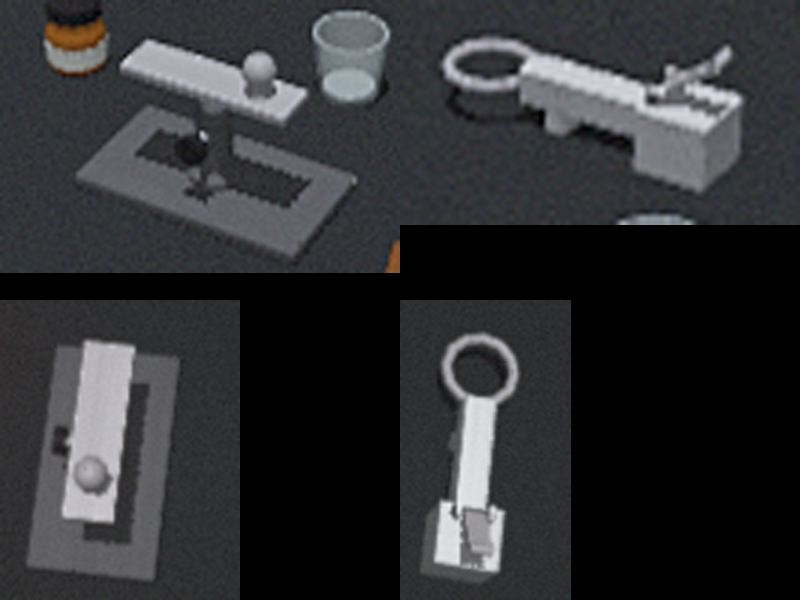

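The crops confirm the choice: a grey steel stand with its ball at top (296,183), and the aluminium arm with a raised lever at top (445,178). Now to measure them.

```bash
cat > meas.py <<'E'
from h import *
import sys
def rect(P):
    r=cv2.minAreaRect(P[:,:2].astype(np.float32)*1000); return r
def run(tag,names=("side","top")):
  for n in names:
    f=np.load(n+tag+".npz");im,d=f['im'],f['d'];C=cloud(n,d);X,Y,Z=C[...,0],C[...,1],C[...,2]
    m=(d>0)&(X>.4)&(X<.66)&(Y>.09)&(Y<.26)
    h=np.histogram(Z[m],bins=np.arange(.05,.16,.002));k=h[0]; print(n,"plate hist",[(round(h[1][i],3),int(k[i])) for i in range(len(k)) if k[i]>15])
    zt=np.median(Z[m&(Z>.085)&(Z<.12)]) if 0 else h[1][np.argmax(k)]+.001
    s=m&(abs(Z-zt)<.006);mm=cv2.morphologyEx(s.astype(np.uint8),cv2.MORPH_OPEN,np.ones((2,2)))>0
    zt=np.median(Z[mm]);print(" plate z",zt,rect(C[mm]))
    ys,xs=np.nonzero(mm); P=plane(n,np.c_[xs,ys],zt);print("  ray rect",rect(P))
    b=m&(Z>zt+.02)&(Z<.2);print(" ball top region",C[b].mean(0).round(4),b.sum(),Z[b].max().round(4)); ys,xs=np.nonzero(b);print("  px",xs.mean(),ys.mean())
    fm=m&(Z>.008)&(Z<.02);print(" foot rect",rect(C[fm]),np.median(Z[fm]))
    a=(d>0)&(X>.42)&(X<.72)&(Y>-.3)&(Y<-.12)
    h=np.histogram(Z[a],bins=np.arange(.01,.12,.002));k=h[0]; print(n,"arm hist",[(round(h[1][i],3),int(k[i])) for i in range(len(k)) if k[i]>5])
    s=a&(Z>.036)&(Z<.053);
    mm=cv2.morphologyEx(s.astype(np.uint8),cv2.MORPH_OPEN,np.ones((2,2)))>0
    print(" arm top rect",rect(C[mm]))
    xs=C[mm]; 
    for lo in np.arange(.43,.66,.012):
        q=xs[(xs[:,0]>=lo)&(xs[:,0]<lo+.012)]
        if len(q)>3: print("   x",round(lo+.006,3),"y",q[:,1].min().round(4),q[:,1].max().round(4),"z",np.median(q[:,2]).round(4),len(q))
    l=a&(Z>.056)&(Z<.12);print(" lever",l.sum(),C[l].mean(0).round(4),C[l][C[l][:,2].argmax()].round(4), rect(C[l]))
    r=a&(Z>.02)&(Z<.036)&(X>.6);print(" ring",r.sum(),rect(C[r]))
if __name__=="__main__":run(sys.argv[1])
E
python3 meas.py 0
```

```text
side plate hist [(np.float64(0.066), 18), (np.float64(0.074), 16), (np.float64(0.104), 25), (np.float64(0.106), 31), (np.float64(0.108), 89), (np.float64(0.11), 225), (np.float64(0.112), 108)]
 plate z 0.11076198164768714 ((372.129150390625, 536.9706420898438), (156.97352600097656, 1119.648193359375), 20.89769744873047)
  ray rect ((520.830810546875, 176.16134643554688), (46.98872375488281, 147.38882446289062), 76.5929946899414)
 ball top region [0.4856 0.1832 0.1383] 59 0.1443
  px 310.5762711864407 182.64406779661016
 foot rect ((532.6163330078125, 168.42666625976562), (113.60162353515625, 216.98690795898438), 77.25132751464844) 0.01604396558184451
side arm hist [(np.float64(0.01), 10), (np.float64(0.012), 14), (np.float64(0.014), 15), (np.float64(0.016), 9), (np.float64(0.018), 14), (np.float64(0.02), 18), (np.float64(0.022), 26), (np.float64(0.024), 20), (np.float64(0.026), 16), (np.float64(0.028), 33), (np.float64(0.03), 35), (np.float64(0.032), 39), (np.float64(0.034), 44), (np.float64(0.036), 37), (np.float64(0.038), 31), (np.float64(0.04), 15), (np.float64(0.042), 26), (np.fl
[... 2959 characters left out ...]
1657 z 0.0471 53
   x 0.496 y -0.2479 -0.1701 z 0.0479 47
   x 0.508 y -0.2346 -0.1716 z 0.0436 51
   x 0.52 y -0.2376 -0.1917 z 0.0436 51
   x 0.532 y -0.2409 -0.1967 z 0.0428 58
   x 0.544 y -0.2433 -0.1988 z 0.0439 49
   x 0.556 y -0.2446 -0.2019 z 0.0433 55
   x 0.568 y -0.2503 -0.2049 z 0.0432 54
   x 0.58 y -0.2535 -0.2106 z 0.043 48
   x 0.592 y -0.2554 -0.2124 z 0.0438 50
   x 0.604 y -0.2579 -0.2172 z 0.0427 14
 lever 168 [ 0.4753 -0.1923  0.0725] [ 0.4533 -0.1771  0.0943] ((474.8908386230469, -193.2561492919922), (35.54533004760742, 53.628475189208984), 74.31221771240234)
 ring 203 ((633.3096923828125, -237.12619018554688), (66.69305419921875, 70.34346771240234), 8.014094352722168)
```

Run:
```python
from h import *
f=np.load("top0.npz");im=f['im'];g=cv2.cvtColor(im,cv2.COLOR_RGB2GRAY)
c=cv2.resize(g[95:200,420:480],None,fx=8,fy=8,interpolation=cv2.INTER_NEAREST)[:, :]
c2=cv2.resize(g[95:200,420:480],None,fx=5.7,fy=5.7,interpolation=cv2.INTER_NEAREST)
s=np.load("side0.npz")['im'];s2=cv2.resize(cv2.cvtColor(s[170:235,255:345],cv2.COLOR_RGB2GRAY),None,fx=5,fy=5,interpolation=cv2.INTER_NEAREST)
o=np.zeros((600,800),np.uint8);o[:c2.shape[0],:c2.shape[1]]=c2[:600];o[:s2.shape[0],345:345+450]=s2
cv2.imwrite("pics/z1.png",o)
np.set_printoptions(linewidth=250)
for y in (130,140,150,160,172,185): print(y,g[y,425:465])
# sub-pixel bar edges per row, threshold on z=.044
L=[];Rr=[]
```

```text
130 [ 49  46  47  46  47  45  49  46  46  44  32  35  28  27  46  62  83 119 180 224 222 217 218 218 215 211 207 206 181 151 112  71  47  49  43  48  47  50  50  47]
140 [ 51  49  44  49  49  47  51  51  49  48  46  51  46  42  64  86 121 191 225 221 215 215 216 220 218 215 219 173  73  45  48  46  47  53  45  42  51  49  50  47]
150 [ 50  49  49  46  46  51  52  47  49  45  48  44  33  50  85 117 197 225 224 219 217 219 221 221 217 217 180  72  46  48  43  47  50  51  44  42  51  47  45  46]
160 [ 43  50  49  48  48  53  48  48  52  47  42  28  65  85 106 205 227 223 220 220 224 223 221 220 218 190  69  43  50  47  39  50  50  51  47  52  51  46  43  44]
172 [ 47  45  51  51  83  86  89  88 138 214 222 219 220 215 195 206 126  93 158 152 152 153 155 151 151 130 122 163 207 217 181  87  50  49  51  47  50  44  44  47]
185 [ 47  44  60  84  85  85  98 192 220 221 222 222 220 221 218 219 119 103 103 106 102 105 103 130 197 205 195 214 220 186  76  46  40  48  46  46  48  44  46  46]
```

View pics/z1.png

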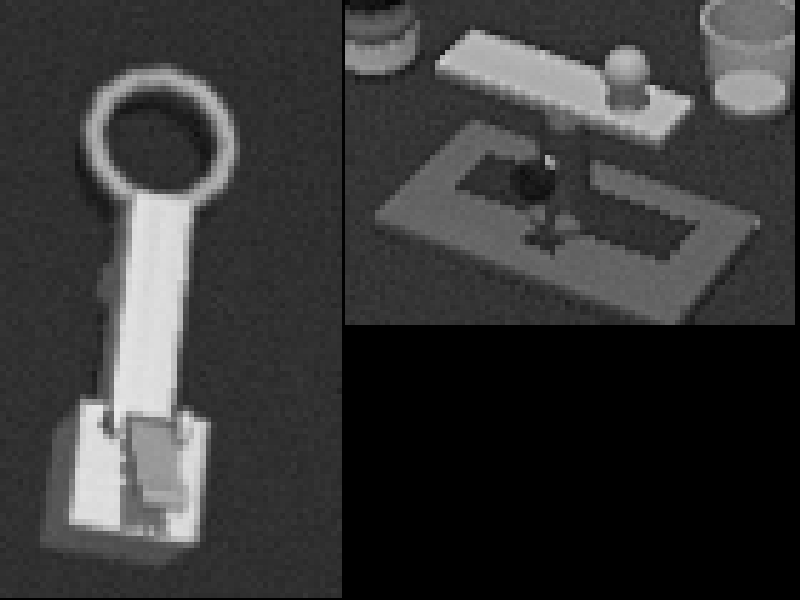

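```bash
cat > edges.py <<'E'
from h import *
def cross(g,row,c0,c1,th,rise):
    v=g[row,c0:c1].astype(float)
    for i in range(len(v)-1):
        a,b=v[i],v[i+1]
        if rise and a<th<=b or (not rise) and a>=th>b: return c0+i+(th-a)/(b-a)
def fit(P): # line fit: point,dir
    vx,vy,x,y=cv2.fitLine(P[:,:2].astype(np.float32),cv2.DIST_HUBER,0,1e-6,1e-6).ravel(); 
    if vx<0:vx,vy=-vx,-vy
    return np.array([x,y]),np.array([vx,vy])
def mid(n,L,Rr,z):
    a=plane(n,L,z);b=plane(n,Rr,z);(p,u),(q,w)=fit(a),fit(b)
    wd=abs((u[0]*(q-p)[1]-u[1]*(q-p)[0])); 
    dirn=(u+w)/np.linalg.norm(u+w); nrm=np.array([-dirn[1],dirn[0]])
    off=(p@nrm+q@nrm)/2
    return dirn,nrm,off,wd,np.degrees(np.arctan2(u[1],u[0])),np.degrees(np.arctan2(w[1],w[0]))
E
python3 - <<'E'
from edges import *
g=cv2.cvtColor(np.load("top0.npz")['im'],cv2.COLOR_RGB2GRAY)
L=[];Rr=[]
for r in range(134,163):
    L.append((cross(g,r,430,450,160,True),r)); Rr.append((cross(g,r,444,462,135,False),r))
d,n,o,w,a1,a2=mid("top",L,Rr,.044);print("bar dir",np.degrees(np.arctan2(d[1],d[0])),"w",w,a1,a2,"y line off",o)
hd=np.zeros_like(g);hd[164:194,425:465]=g[164:194,425:465]
m=(hd>160).astype(np.uint8);cn=max(cv2.findContours(m,0,2)[0],key=cv2.contourArea)
P=plane("top",cn.reshape(-1,2),.048)[:,:2];s=P@d;t=P@n
print("head s",s.min(),s.max(),"t",t.min(),t.max(),"mid t",(t.min()+t.max())/2)
# head rear edge (low s)
E=[]
for c in list(range(433,440))+list(range(450,454)):
    v=g[:,c].astype(float)
    for r in range(180,195):
        if v[r]>=150>v[r+1]:E.append((c,r+(v[r]-150)/(v[r]-v[r+1])));break
Q=plane("top",E,.048)[:,:2];print("rear edge s",(Q@d).round(4),"t",(Q@n).round(3))
F=[]
for c in list(range(433,438))+list(range(453,457)):
    v=g[:,c].astype(float)
    for r in range(160,180):
        if v[r]<130<=v[r+1]:F.append((c,r+(130-v[r])/(v[r+1]-v[r])));break
Q2=plane("top",F,.048)[:,:2];print("front edge s",(Q2@d).round(4))
s0=(np.median(Q@d)+np.median(Q2@d))/2;so=d*s0+n*o;print("socket",so,"grip",so+.07*d,"head len",np.median(Q2@d)-np.median(Q@d))
# plate
L=[];Rr=[]
for r in list(range(143,172))+list(range(192,197)):
    a=cross(g,r,278,300,150,True);b=cross(g,r,295,320,150,False)
    if a:L.append((a,r))
    if b and r<172:Rr.append((b,r))
zp=.1085
d,n,o,w,a1,a2=mid("top",L,Rr,zp);print("plate dir",np.degrees(np.arctan2(d[1],d[0])),"w",w,a1,a2)
E=[];F=[]
for c in range(288,300):
    v=g[:,c].astype(float)
    for r in range(190,202):
        if v[r]>=145>v[r+1]:E.append((c,r+(v[r]-145)/(v[r]-v[r+1])));break
for c in range(294,308):
    v=g[:,c].astype(float)
    for r in range(133,146):
        if v[r]<145<=v[r+1]:F.append((c,r+(145-v[r])/(v[r+1]-v[r])));break
a=plane("top",E,zp)[:,:2]@d;b=plane("top",F,zp)[:,:2]@d;print(a.round(4),b.round(4))
s0=(np.median(a)+np.median(b))/2-.04;print("len",np.median(b)-np.median(a),"ball xy",d*s0+n*o)
E
```

```text
bar dir -16.002003 w 0.027389303 -16.148714 -15.855289 y line off -0.053917162
head s 0.48198939739733293 0.5365643839198763 t -0.04754046384470758 -0.025862157062486492 mid t -0.036701310453597036
rear edge s [0.4817 0.4819 0.4818 0.4813 0.4815 0.4814 0.4816 0.4815 0.4817 0.482
 0.4827] t [-0.03  -0.032 -0.035 -0.037 -0.04  -0.042 -0.045 -0.073 -0.075 -0.078
 -0.08 ]
front edge s [0.5206 0.5381 0.5383 0.5385 0.5391 0.5405 0.5386 0.5383 0.5368]
socket [ 0.47537266 -0.19241946] grip [ 0.5426603  -0.21171643] head len 0.05669331232207098
plate dir -13.293128 w 0.03858831 -13.320979 -13.265277
[0.3984 0.3987 0.3989 0.3993 0.3994 0.3994 0.3992 0.3988 0.3984 0.3987
 0.3989 0.3992] [0.542  0.5415 0.5416 0.5416 0.5412 0.5408 0.5411 0.5416 0.542  0.542
 0.5416 0.5418 0.5417 0.5416]
len 0.14269259477210494 ball xy [0.48408341 0.17765626]
```

```bash
cat > go.py <<'E'
from h import *
def to(xyz,yaw=None,quiet=False):
    """shift/turn in current tool frame to reach world xyz with tool pointing down, tool x at yaw deg (mod 180)"""
    o=get_obs();p=np.array(o['tool_pos']);T=R.from_rotvec(o['eef_rot']);M=T.as_matrix()
    cy=np.degrees(np.arctan2(M[1,0],M[0,0]))
    if yaw is None: yaw=cy
    d=(yaw-cy+90)%180-90; y=np.radians(cy+d)
    G=np.c_[[np.cos(y),np.sin(y),0],[np.sin(y),-np.cos(y),0],[0,0,-1]]
    rv=np.degrees((T.inv()*R.from_matrix(G)).as_rotvec())
    sh=M.T@(np.array(xyz)-p)
    print("t",round(o['clock'],2),"p",p.round(4),"yaw",cy.round(2),"tilt",np.degrees(np.arccos(-M[2,2])).round(2),"open",round(o['opening'],4),"F",np.array(o['contact_force']).round(2),"M",np.array(o['ft_torque']).round(2),"j6",round(o['joint_pos'][5],2))
    print("shift mm",(sh*1000).round(1),"rv deg",rv.round(2));
E
python3 - <<'E'
from go import *
to([.5427,-.2117,.20],74)
E
```

```text
t 0.1 p [ 0.2018 -0.5111  0.2306] yaw -68.47 tilt 0.09 open 0.0852 F [-0.3  -0.    0.11] M [ 0.   -0.1   0.01] j6 1.44
shift mm [-153.3 -427.    30.9] rv deg [1.000e-02 9.000e-02 3.753e+01]
```

play_rows --commands '[-0.02, -0.055, 0, 0, 0, 5, 0.0854, -0.04, -0.11, 0, 0, 0, 10, 0.0854, -0.06, -0.165, 0, 0, 0, 15, 0.0854, -0.08, -0.22, 0.005, 0, 0, 20, 0.0854, -0.1, -0.275, 0.01, 0, 0, 25, 0.0854, -0.12, -0.33, 0.02, 0, 0, 30, 0.0854, -0.135, -0.385, 0.025, 0, 0, 34, 0.0854, -0.153, -0.427, 0.031, 0, 0.1, 37.5, 0.0854]' --force 30

```text
clock: 0.9
tool_pos: [0.5028, -0.2471, 0.206]
eef_rot: [1.888, -2.511, 0.0]
contact_force: [0.5, -1.7, 0.2]
opening: 0.0853
```

Run:
```python
from go import *
to([.5427,-.2117,.10],74)
```

```text
t 0.9 p [ 0.5028 -0.2471  0.206 ] yaw -106.13 tilt 0.03 open 0.0853 F [ 0.54 -1.67  0.19] M [-0.07  0.03 -0.01] j6 2.83
shift mm [-45.1 -28.6 106. ] rv deg [ 0.02 -0.02 -0.13]
```

The wrist would run out of range at the stand, so I'll take the half-turned grasp now.

play_rows --commands '[-0.02, -0.015, 0, 0, 0, -8, 0.0854, -0.045, -0.029, 0, 0, 0, -16, 0.0854, -0.045, -0.029, 0, 0, 0, -24, 0.0854, -0.045, -0.029, 0, 0, 0, -32, 0.0854, -0.045, -0.029, 0, 0, 0, -40, 0.0854, -0.045, -0.029, 0, 0, 0, -48, 0.0854, -0.045, -0.029, 0, 0, 0, -56, 0.0854, -0.045, -0.029, 0, 0, 0, -64, 0.0854]'

```text
clock: 1.7
tool_pos: [0.5428, -0.2117, 0.2054]
eef_rot: [2.935, -1.12, -0.002]
contact_force: [-1.0, -0.7, -0.3]
opening: 0.0857
```

play_rows --commands '[0, 0, 0, 0, 0, -8, 0.0854, 0, 0, 0, 0, 0, -16, 0.0854, 0, 0, 0, 0, 0, -24, 0.0854, 0, 0, 0, 0, 0, -32, 0.0854, 0, 0, 0, 0, 0, -40, 0.0854, 0, 0, 0, 0, 0, -48, 0.0854, 0, 0, 0, 0, 0, -56, 0.0854, 0, 0, 0, 0, 0, -60, 0.0854]'

```text
clock: 2.5
tool_pos: [0.5425, -0.2115, 0.2049]
eef_rot: [-3.1, -0.503, 0.003]
contact_force: [-0.7, 0.2, -0.2]
opening: 0.0854
```

Run:
```python
from go import *
to([.5427,-.2117,.10],74)
```

```text
t 2.5 p [ 0.5425 -0.2115  0.2049] yaw 18.44 tilt 0.14 open 0.0854 F [-0.69  0.21 -0.19] M [-0.01  0.03  0.03] j6 0.75
shift mm [  0.4   0.4 104.9] rv deg [ -0.13   0.07 -55.56]
```

play_rows --commands '[0, 0, 0, 0, 0, -8, 0.0854, 0, 0, 0, 0, 0, -16, 0.0854, 0, 0, 0, 0, 0, -24, 0.0854, 0, 0, 0.02, 0, 0, -32, 0.0854, 0, 0, 0.05, 0, 0, -40, 0.0854, 0, 0, 0.08, 0, 0, -48, 0.0854, 0, 0, 0.105, 0, 0, -55.5, 0.0854, 0, 0, 0.105, 0, 0, -55.5, 0.0854]'

```text
clock: 3.3
tool_pos: [0.5392, -0.2098, 0.0961]
eef_rot: [-2.503, -1.883, 0.007]
contact_force: [0.1, 0.2, 1.0]
opening: 0.0857
```

Run:
```python
from go import *
to([.5427,-.2117,.011],74)
im,d=snapshot("top");cv2.imwrite("pics/t1.png",im[:,:,::-1]);s,d=snapshot("side");cv2.imwrite("pics/s1.png",s[:,:,::-1])
a=cv2.resize(im[80:280,380:520],None,fx=2.8,fy=2.8);b=cv2.resize(s[80:220,260:400],None,fx=2.8,fy=2.8)
o=np.zeros((560,790,3),np.uint8);o[:a.shape[0],:a.shape[1]]=a;o[:b.shape[0],395:395+b.shape[1]]=b
cv2.imwrite("pics/pre.png",o[:,:,::-1])
```

```text
t 3.3 p [ 0.5392 -0.2098  0.0961] yaw 73.92 tilt 0.59 open 0.0857 F [0.09 0.24 1.03] M [ 0.06  0.03 -0.02] j6 -0.22
shift mm [-1.   4.7 85. ] rv deg [-0.58 -0.1  -0.08]
```

View pics/pre.png

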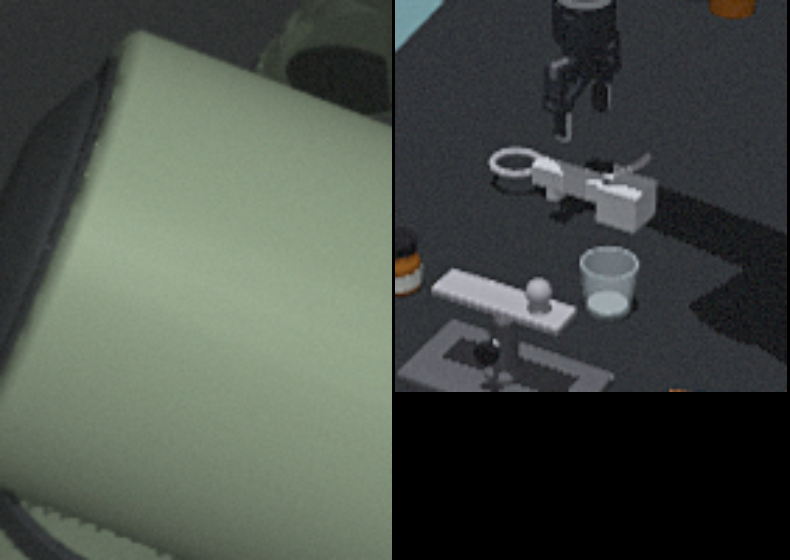

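play_rows --commands '[-0.001, 0.004, 0.02, 0, 0, 0, 0.0854, -0.001, 0.004, 0.045, 0, 0, 0, 0.0854, -0.001, 0.004, 0.065, -0.3, 0, 0, 0.0854, -0.001, 0.004, 0.08, -0.5, 0, 0, 0.0854, -0.001, 0.0045, 0.085, -0.5, 0, 0, 0.0854, -0.001, 0.0045, 0.085, -0.5, 0, 0, 0.0854]'

```text
clock: 4.0
tool_pos: [0.5463, -0.2137, 0.0156]
eef_rot: [2.51, 1.882, 0.006]
contact_force: [-0.1, 1.0, 1.1]
opening: 0.0854
```

Run:
```python
from go import *
to([.5427,-.2117,.011],74)
s,d=snapshot("side");np.savez("side2.npz",im=s,d=d);c=cv2.resize(s[110:180,270:380],None,fx=7,fy=7,interpolation=cv2.INTER_CUBIC);cv2.imwrite("pics/s2.png",c[:,:,::-1])
```

```text
t 4.0 p [ 0.5463 -0.2137  0.0156] yaw 73.72 tilt 0.33 open 0.0854 F [-0.08  0.96  1.07] M [ 0.02  0.   -0.01] j6 -0.22
shift mm [ 0.9 -4.   4.6] rv deg [ 0.33 -0.01 -0.28]
```

View pics/s2.png

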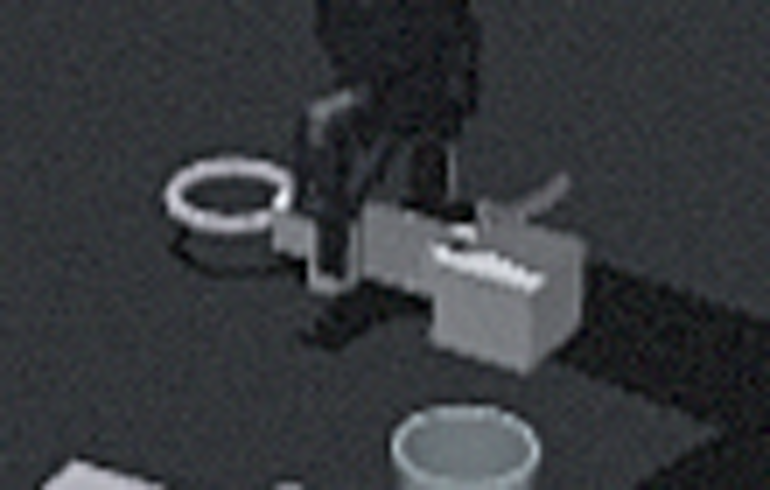

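play_rows --commands '[0.001, -0.003, 0.002, 0.2, 0, 0, 0.0854, 0.001, -0.004, 0.004, 0.3, 0, -0.3, 0.0854, 0.001, -0.004, 0.004, 0.3, 0, -0.3, 0.07, 0.001, -0.004, 0.004, 0.3, 0, -0.3, 0.06]'

```text
clock: 4.45
tool_pos: [0.5432, -0.2118, 0.0123]
eef_rot: [2.507, 1.891, 0.001]
contact_force: [0.1, 0.4, -0.2]
opening: 0.0604
```

Run:
```python
from go import *
to([.5427,-.2117,.012],74)
```

```text
t 4.45 p [ 0.5432 -0.2118  0.0123] yaw 74.03 tilt 0.1 open 0.0604 F [ 0.14  0.38 -0.23] M [-0.01 -0.07  0.06] j6 -0.22
shift mm [-0.  -0.5  0.3] rv deg [0.1  0.01 0.03]
```

play_rows --commands '[0, 0, 0, 0, 0, 0, 0.05, 0, 0, 0, 0, 0, 0, 0.042, 0, 0, 0, 0, 0, 0, 0.036, 0, 0, 0, 0, 0, 0, 0.03, 0, 0, 0, 0, 0, 0, 0.02, 0, 0, 0, 0, 0, 0, 0.02, 0, 0, 0, 0, 0, 0, 0.02]' --force 80

```text
clock: 5.15
tool_pos: [0.5435, -0.2112, 0.0126]
eef_rot: [2.507, 1.891, 0.003]
contact_force: [0.3, 4.8, 5.8]
opening: 0.0271
```

Run:
```python
from go import *
to([.5427,-.2117,.012],74)
s,d=snapshot("side");np.savez("side3.npz",im=s,d=d);c=cv2.resize(s[110:180,270:380],None,fx=7,fy=7,interpolation=cv2.INTER_CUBIC);cv2.imwrite("pics/s3.png",c[:,:,::-1])
```

```text
t 5.15 p [ 0.5435 -0.2112  0.0126] yaw 74.05 tilt 0.14 open 0.0271 F [0.35 4.8  5.8 ] M [ 0.92 -0.07 -0.07] j6 -0.22
shift mm [-0.7 -0.6  0.6] rv deg [ 0.12 -0.06  0.05]
```

View pics/s3.png

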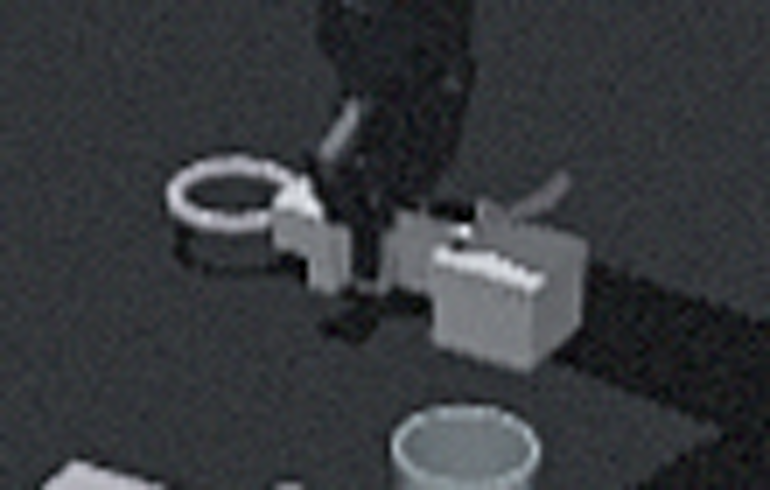

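play_rows --commands '[0, 0, -0.004, 0, 0, 0, 0.02, 0, 0, -0.012, 0, 0, 0, 0.02, 0, 0, -0.025, 0, 0, 0, 0.02, 0, 0, -0.05, 0, 0, 0, 0.02, 0, 0, -0.08, 0, 0, 0, 0.02, 0, 0, -0.11, 0, 0, 0, 0.02, 0, 0, -0.14, 0, 0, 0, 0.02, 0, 0, -0.175, 0, 0, 0, 0.02]'

```text
clock: 6.0
tool_pos: [0.5422, -0.2113, 0.189]
eef_rot: [2.508, 1.891, 0.002]
contact_force: [0.5, -0.5, -4.9]
opening: 0.0272
```

Run:
```python
from go import *
# target: grip over stand: ball + 70mm along plate dir (-13.3 deg)
a=np.radians(-13.3);b=np.array([.4841,.1777]);g=b+.07*np.array([np.cos(a),np.sin(a)]);print(g)
to([g[0],g[1],.2],76.7)
s,d=snapshot("side");c=cv2.resize(s[70:180,270:380],None,fx=5,fy=5,interpolation=cv2.INTER_CUBIC);cv2.imwrite("pics/s4.png",c[:,:,::-1])
```

```text
[0.55222252 0.16159652]
t 6.0 p [ 0.5422 -0.2113  0.189 ] yaw 74.03 tilt 0.07 open 0.0272 F [ 0.47 -0.5  -4.91] M [-0.09 -0.16  0.01] j6 -0.22
shift mm [361.3 -92.9 -10.8] rv deg [ 0.06 -0.04 -2.67]
```

View pics/s4.png

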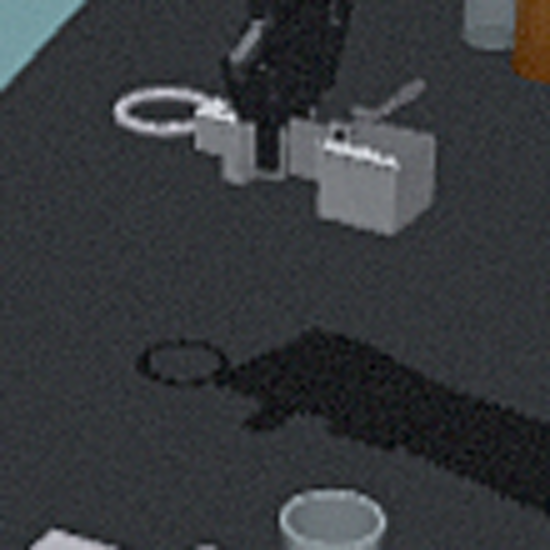

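play_rows --commands '[0.008, -0.002, -0.006, 0, 0, -0.1, 0.02, 0.026, -0.007, -0.012, 0, 0, -0.3, 0.02, 0.056, -0.0145, -0.016, 0, 0, -0.5, 0.02, 0.091, -0.0235, -0.016, 0, 0, -0.8, 0.02, 0.13, -0.0335, -0.016, 0, 0, -1.2, 0.02, 0.17, -0.044, -0.016, 0, 0, -1.6, 0.02, 0.21, -0.054, -0.016, 0, 0, -2, 0.02, 0.245, -0.063, -0.016, 0, 0, -2.4, 0.02]'

```text
clock: 6.85
tool_pos: [0.5499, 0.0436, 0.2095]
eef_rot: [2.461, 1.942, 0.005]
contact_force: [0.6, 0.0, -4.5]
opening: 0.0268
```

Run:
```python
from go import *
to([.5522,.1616,.205],76.7)
```

```text
t 6.85 p [0.5499 0.0436 0.2095] yaw 76.56 tilt 0.42 open 0.0268 F [ 0.62  0.01 -4.46] M [-0.06 -0.16 -0.03] j6 0.18
shift mm [115.3 -25.3   4.2] rv deg [ 0.41  0.1  -0.14]
```

play_rows --commands '[0.03, -0.007, 0.002, 0, 0, 0, 0.02, 0.058, -0.013, 0.003, 0.1, 0, 0, 0.02, 0.082, -0.018, 0.004, 0.2, 0, 0, 0.02, 0.1, -0.022, 0.004, 0.3, 0, -0.1, 0.02, 0.111, -0.0245, 0.004, 0.4, 0, -0.1, 0.02, 0.115, -0.025, 0.004, 0.4, 0, -0.1, 0.02, 0.115, -0.025, 0.004, 0.4, 0, -0.1, 0.02, 0.115, -0.025, 0.004, 0.4, 0, -0.1, 0.02]'

```text
clock: 7.65
tool_pos: [0.5521, 0.1606, 0.2049]
eef_rot: [2.464, 1.947, -0.003]
contact_force: [-0.4, -0.4, -3.8]
opening: 0.0272
```

Run:
```python
from go import *
to([.5522,.1616,.17],76.7)
for n in("side","top"):
    s,d=snapshot(n);np.savez(n+"5.npz",im=s,d=d);cv2.imwrite(f"pics/{n}5.png",s[:,:,::-1])
```

```text
t 7.65 p [0.5521 0.1606 0.2049] yaw 76.62 tilt 0.14 open 0.0272 F [-0.39 -0.37 -3.84] M [-0.07 -0.13 -0.  ] j6 0.39
shift mm [ 1.1 -0.1 34.9] rv deg [-0.02  0.14 -0.08]
```

View pics/side5.png

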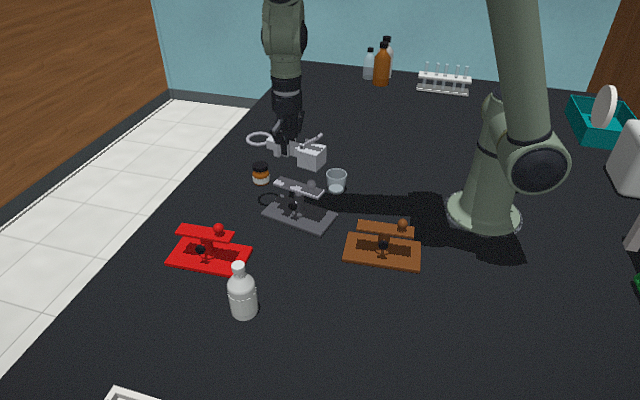

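View pics/top5.png

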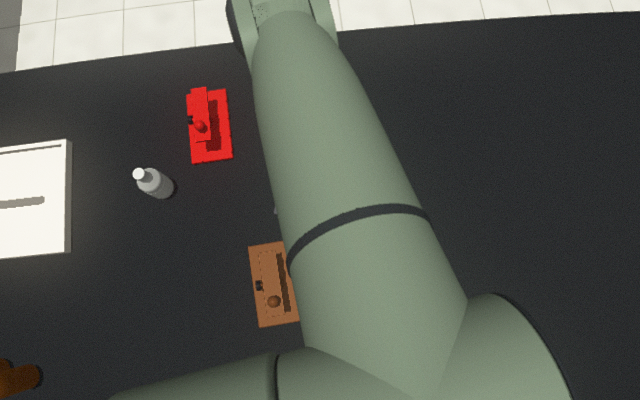

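Run:
```python
from h import *
from scipy.optimize import least_squares
B={}
for n,(x,y,w,h),th in (("side",(255,170,90,70),None),("top",(265,125,70,105),None)):
    im=np.load(n+"0.npz")['im'];c=cv2.resize(im[y:y+h,x:x+w],None,fx=8 if n=="side" else 5.7,fy=8 if n=="side" else 5.7,interpolation=cv2.INTER_CUBIC);cv2.imwrite(f"pics/st_{n}.png",c[:,:,::-1])
s5=np.load("side5.npz")['im'];c=cv2.resize(s5[125:205,240:340],None,fx=8,fy=8,interpolation=cv2.INTER_CUBIC)[:600];cv2.imwrite("pics/hd5.png",c[:,:,::-1])
```

```text
(no output)
```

View pics/st_side.png

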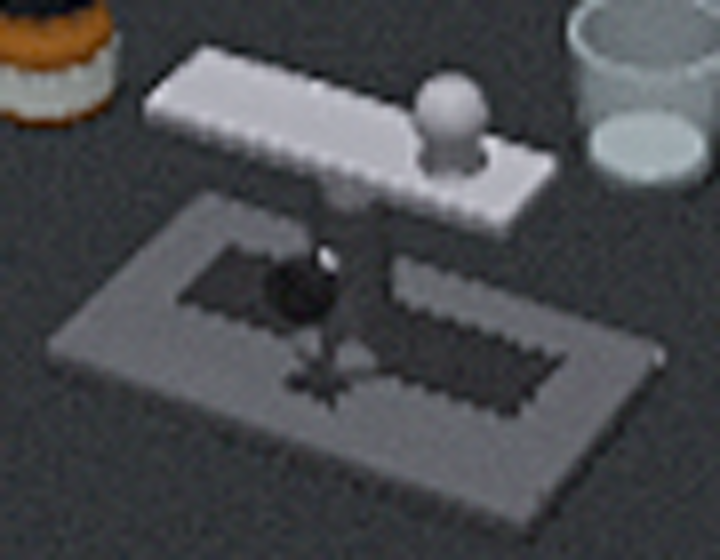

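View pics/hd5.png

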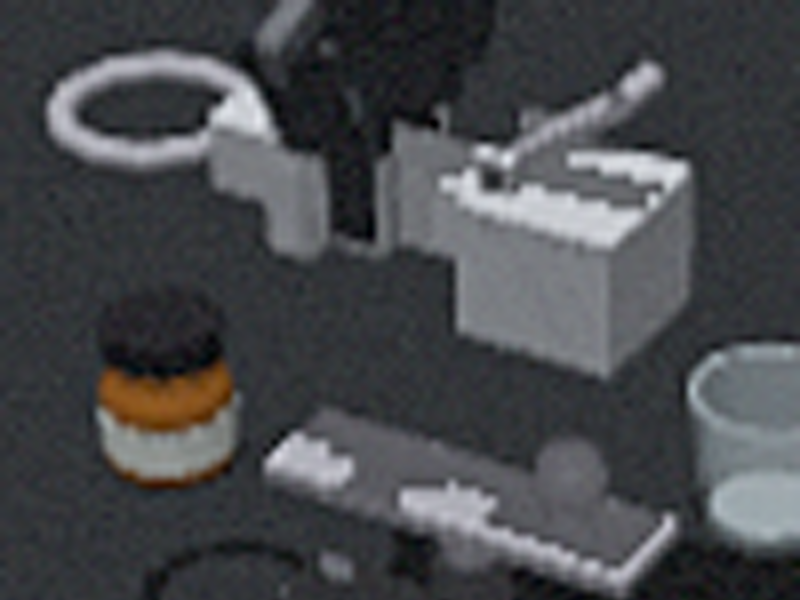

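View pics/st_top.png

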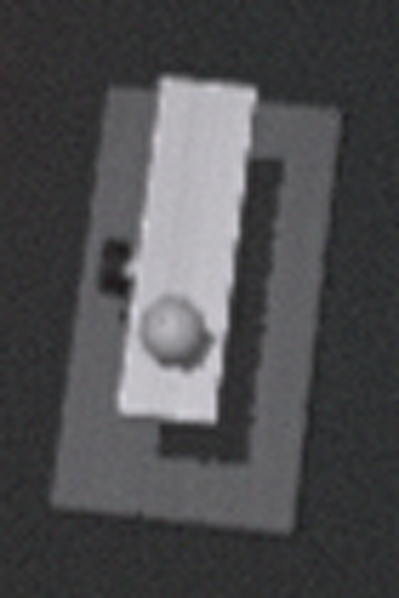

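Run:
```python
from h import *
S=lambda P,x,y,k:(np.array(P,float)+.5)/k-.5+[x,y]
sf=S([(210,192),(48,347),(525,520),(662,355)],255,170,8);sp=S([(205,47),(148,103),(500,224),(556,160)],255,170,8);sb=S([(451,109)],255,170,8)
tf=S([(342,108),(110,88),(52,505),(292,530)],265,125,5.7);tp=S([(256,87),(160,77),(120,412),(216,420)],265,125,5.7);tb=S([(173,330)],265,125,5.7)
u=np.array([np.cos(np.radians(-13.3)),np.sin(np.radians(-13.3))])
F={}
for n,f,p in(("side",sf,sp),("top",tf,tp)):
    q=plane(n,f,.014)[:,:2];F[n]=q.mean(0);print(n,"foot c",F[n].round(4),"mount",(F[n]-.04*u).round(4),[round(np.linalg.norm(q[i]-q[i-1]),4) for i in range(4)])
    for z in(.106,.108,.110,.112):
        q=plane(n,p,z)[:,:2];c=q.mean(0);print("   plate z",z,"c",c.round(4),"mount-foot",((c-.04*u)-(F[n]-.04*u)).round(4),[round(np.linalg.norm(q[i]-q[i-1]),4) for i in range(4)])
    b=dict(side=sb,top=tb)[n]
    for z in(.126,.128,.13):print("   ball at",z,plane(n,b,z)[0,:2].round(4),"-mountfoot",(plane(n,b,z)[0,:2]-F[n]+.04*u).round(4))
# arm in side5
h=S([(457,333),(608,378),(690,300)],240,125,8)
a=np.radians(76.62-90);ux=np.array([np.cos(a),np.sin(a)]);uy=np.array([-ux[1],ux[0]])
for z in(.1905,.1925,.1945):
    q=plane("side",h,z)[:,:2];t=[q[0]-.028*ux-.028*uy,q[1]+.028*ux-.028*uy,q[2]+.028*ux+.028*uy]
    so=np.mean(t,0);print("under z",z,"socket",so.round(4),np.round(t,4).tolist(),"edges",np.linalg.norm(q[0]-q[1]).round(4),np.linalg.norm(q[1]-q[2]).round(4),"vs tcp in arm frame",((so-[.5521,.1606])@ux).round(4),((so-[.5521,.1606])@uy).round(4))
b5=S([(571,474)],240,125,8);print(sb,b5)
```

```text
side foot c [0.5247 0.1689] mount [0.4858 0.1781] [np.float64(0.1974), np.float64(0.1094), np.float64(0.1962), np.float64(0.1034)]
   plate z 0.106 c [0.5274 0.1636] mount-foot [ 0.0027 -0.0053] [np.float64(0.1434), np.float64(0.0399), np.float64(0.1426), np.float64(0.0419)]
   plate z 0.108 c [0.5265 0.1663] mount-foot [ 0.0018 -0.0026] [np.float64(0.143), np.float64(0.0398), np.float64(0.1421), np.float64(0.0418)]
   plate z 0.11 c [0.5256 0.169 ] mount-foot [0.0009 0.0002] [np.float64(0.1425), np.float64(0.0396), np.float64(0.1417), np.float64(0.0417)]
   plate z 0.112 c [0.5247 0.1718] mount-foot [0.     0.0029] [np.float64(0.1421), np.float64(0.0395), np.float64(0.1413), np.float64(0.0415)]
   ball at 0.126 [0.4889 0.1683] -mountfoot [ 0.0031 -0.0098]
   ball at 0.128 [0.4881 0.1711] -mountfoot [ 0.0023 -0.007 ]
   ball at 0.13 [0.4873 0.1739] -mountfoot [ 0.0015 -0.0042]
top foot c [0.5231 0.1674] mount [0.4842 0.1766] [np.float64(0.1973), np.float64(0.1074), np.float64(0.1958), np.float64(0.107)]
   plate z 0.106 c [0.5242 0.1676] mount-foot [0.0011 0.0003] [np.float64(0.143),
[... 459 characters left out ...]
64(0.1431), np.float64(0.0389)]
   ball at 0.126 [0.4847 0.1768] -mountfoot [0.0005 0.0003]
   ball at 0.128 [0.4842 0.1768] -mountfoot [0.     0.0002]
   ball at 0.13 [0.4837 0.1767] -mountfoot [-0.0005  0.0001]
under z 0.1905 socket [0.4863 0.1726] [[0.4865, 0.1725], [0.4865, 0.1719], [0.486, 0.1733]] edges 0.0559 0.0547 vs tcp in arm frame -0.0668 -0.0036
under z 0.1925 socket [0.4855 0.1756] [[0.4855, 0.1755], [0.4857, 0.1749], [0.4852, 0.1765]] edges 0.0557 0.0546 vs tcp in arm frame -0.0683 -0.0008
under z 0.1945 socket [0.4846 0.1787] [[0.4845, 0.1785], [0.4849, 0.1778], [0.4844, 0.1796]] edges 0.0555 0.0544 vs tcp in arm frame -0.0698 0.002
[[310.9375 183.1875]] [[310.9375 183.8125]]
```

Run:
```python
from go import *
to([.5528,.162,.162],76.7)
```

```text
t 7.75 p [0.5523 0.1603 0.2051] yaw 76.59 tilt 0.11 open 0.0271 F [-0.53  0.   -4.9 ] M [-0.08 -0.07 -0.03] j6 0.39
shift mm [ 1.8  0.1 43.1] rv deg [ 0.    0.11 -0.11]
```

play_rows --commands '[0.001, 0, 0.006, 0, 0.1, 0, 0.02, 0.0018, 0, 0.018, 0, 0.1, 0, 0.02, 0.0018, 0, 0.03, 0, 0.1, -0.1, 0.02, 0.0018, 0, 0.038, 0, 0.1, -0.1, 0.02, 0.0018, 0, 0.043, 0, 0.1, -0.1, 0.02, 0.0018, 0, 0.043, 0, 0.1, -0.1, 0.02, 0.0018, 0, 0.043, 0, 0.1, -0.1, 0.02]'

```text
clock: 8.45
tool_pos: [0.5529, 0.1621, 0.1622]
eef_rot: [2.464, 1.949, -0.0]
contact_force: [-0.4, -0.4, -4.4]
opening: 0.0266
```

Run:
```python
from go import *
to([.5528,.162,.15],76.7)
s,d=snapshot("side");np.savez("side6.npz",im=s,d=d);c=cv2.resize(s[135:205,245:345],None,fx=8,fy=8,interpolation=cv2.INTER_CUBIC);cv2.imwrite("pics/s6.png",c[:,:,::-1])
```

```text
t 8.45 p [0.5529 0.1621 0.1622] yaw 76.69 tilt 0.01 open 0.0266 F [-0.45 -0.41 -4.41] M [-0.   -0.13 -0.03] j6 0.39
shift mm [-0.1 -0.  12.2] rv deg [ 0.    0.01 -0.01]
```

View pics/s6.png

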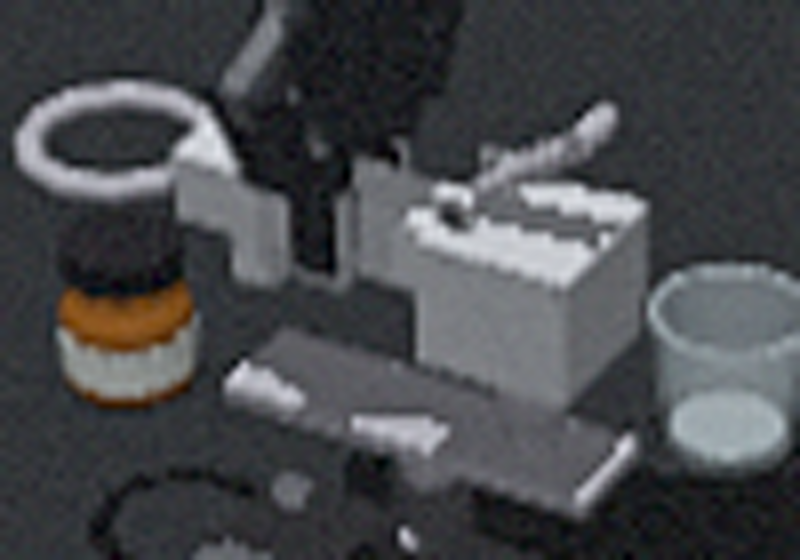

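play_rows --commands '[0, 0, 0.002, 0, 0, 0, 0.02, 0, 0, 0.004, 0, 0, 0, 0.02, 0, 0, 0.006, 0, 0, 0, 0.02, 0, 0, 0.008, 0, 0, 0, 0.02, 0, 0, 0.0095, 0, 0, 0, 0.02, 0, 0, 0.01, 0, 0, 0, 0.02]'

```text
clock: 9.1
tool_pos: [0.5529, 0.1621, 0.1522]
eef_rot: [2.464, 1.949, -0.0]
contact_force: [1.1, 0.4, -4.2]
opening: 0.0272
```

Run:
```python
from go import *
to([.5528,.162,.145],76.7)
```

```text
t 9.1 p [0.5529 0.1621 0.1522] yaw 76.69 tilt 0.02 open 0.0272 F [ 1.05  0.41 -4.2 ] M [-0.01 -0.09  0.04] j6 0.39
shift mm [-0.1 -0.1  7.2] rv deg [ 0.01  0.01 -0.01]
```

play_rows --commands '[0, 0, 0.0015, 0, 0, 0, 0.02, 0, 0, 0.003, 0, 0, 0, 0.02, 0, 0, 0.004, 0, 0, 0, 0.02, 0, 0, 0.004, 0, 0, 0, 0.02]'

```text
clock: 9.5
tool_pos: [0.5528, 0.162, 0.148]
eef_rot: [2.464, 1.949, -0.0]
contact_force: [0.4, 0.6, -4.4]
opening: 0.0268
```

Run:
```python
from go import *
to([.5528,.162,.145],76.7)
```

```text
t 9.5 p [0.5528 0.162  0.148 ] yaw 76.68 tilt 0.02 open 0.0268 F [ 0.44  0.55 -4.45] M [ 0.   -0.09  0.03] j6 0.39
shift mm [-0.  0.  3.] rv deg [-0.01  0.02 -0.02]
```

play_rows --commands '[0, 0, 0.0015, 0, 0, 0, 0.02, 0, 0, 0.003, 0, 0, 0, 0.02, 0, 0, 0.004, 0, 0, 0, 0.02, 0, 0, 0.004, 0, 0, 0, 0.02]'

```text
clock: 9.9
tool_pos: [0.5526, 0.162, 0.1437]
eef_rot: [-2.464, -1.949, 0.001]
contact_force: [0.0, 0.5, -4.3]
opening: 0.027
```

Run:
```python
from go import *
to([.5528,.162,.145],76.7)
```

```text
t 9.9 p [0.5526 0.162  0.1437] yaw 76.69 tilt 0.04 open 0.027 F [ 0.02  0.48 -4.27] M [-0.01 -0.09  0.02] j6 0.39
shift mm [ 0.   0.2 -1.3] rv deg [-0.03  0.03 -0.01]
```

play_rows --commands '[0, 0, 0.0015, 0, 0, 0, 0.02, 0, 0, 0.003, 0, 0, 0, 0.02, 0, 0, 0.0045, 0, 0, 0, 0.02, 0, 0, 0.0055, 0, 0, 0, 0.02, 0, 0, 0.006, 0, 0, 0, 0.02]'

```text
clock: 10.4
tool_pos: [0.5526, 0.162, 0.1376]
eef_rot: [-2.464, -1.949, 0.001]
contact_force: [-0.7, -0.0, -4.1]
opening: 0.027
```

Run:
```python
from go import *
to([.5528,.162,.135],76.7)
```

```text
t 10.4 p [0.5526 0.162  0.1376] yaw 76.69 tilt 0.05 open 0.027 F [-0.73 -0.04 -4.12] M [-0.03 -0.03  0.02] j6 0.39
shift mm [0.1 0.2 2.6] rv deg [-0.04  0.03 -0.01]
```

play_rows --commands '[0, 0, 0.002, 0, 0, 0, 0.02, 0, 0, 0.004, 0, 0, 0, 0.02, 0, 0, 0.006, 0, 0, 0, 0.02, 0, 0, 0.008, 0, 0, 0, 0.02, 0, 0, 0.009, 0, 0, 0, 0.02, 0, 0, 0.009, 0, 0, 0, 0.02]'

```text
clock: 11.0
tool_pos: [0.5524, 0.162, 0.1284]
eef_rot: [-2.464, -1.949, 0.002]
contact_force: [-0.8, -1.1, -4.1]
opening: 0.027
```

Run:
```python
from go import *
to([.5528,.162,.12],76.7)
s,d=snapshot("side");np.savez("side7.npz",im=s,d=d);c=cv2.resize(s[145:205,245:345],None,fx=8,fy=8,interpolation=cv2.INTER_CUBIC);cv2.imwrite("pics/s7.png",c[:,:,::-1])
```

```text
t 11.0 p [0.5524 0.162  0.1284] yaw 76.69 tilt 0.07 open 0.027 F [-0.82 -1.13 -4.13] M [ 0.02 -0.22 -0.06] j6 0.39
shift mm [0.1 0.4 8.4] rv deg [-0.06  0.04 -0.01]
```

View pics/s7.png

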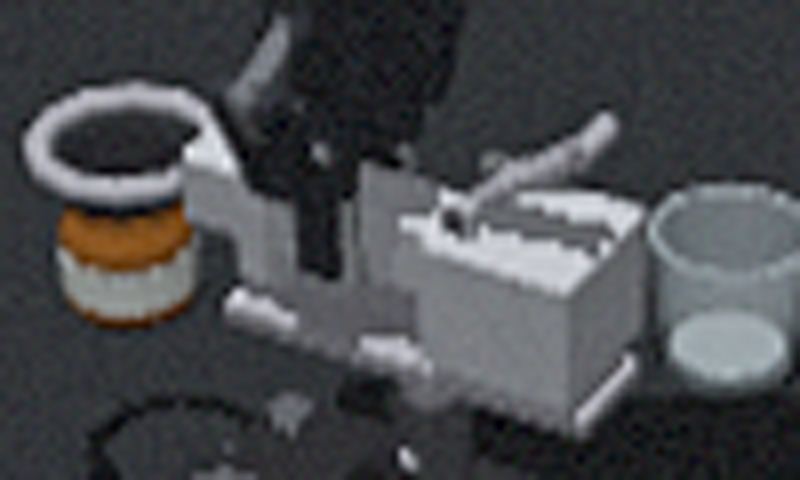

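play_rows --commands '[0, 0, 0.001, 0, 0, 0, 0.02, 0, 0.0002, 0.002, 0, 0, 0, 0.02, 0, 0.0002, 0.003, 0, 0, 0, 0.02, 0, 0.0002, 0.0035, 0, 0, 0, 0.02, 0, 0.0002, 0.0035, 0, 0, 0, 0.02]'

```text
clock: 11.55
tool_pos: [0.5526, 0.1619, 0.1249]
eef_rot: [-2.464, -1.949, 0.002]
contact_force: [-0.2, 1.0, -5.4]
opening: 0.027
```

Run:
```python
from go import *
to([.5528,.162,.12],76.7)
```

```text
t 11.55 p [0.5526 0.1619 0.1249] yaw 76.69 tilt 0.06 open 0.027 F [-0.19  0.95 -5.42] M [-0.03 -0.03 -0.06] j6 0.39
shift mm [0.1 0.2 4.9] rv deg [-0.05  0.04 -0.01]
```

play_rows --commands '[0, 0, 0.0004, 0, 0, 0, 0.02, 0, 0, 0.0008, 0, 0, 0, 0.02, 0, 0, 0.0008, 0, 0, 0, 0.02]'

```text
clock: 11.85
tool_pos: [0.5526, 0.1619, 0.124]
eef_rot: [-2.464, -1.949, 0.002]
contact_force: [-0.1, 0.6, -3.7]
opening: 0.0275
```

play_rows --commands '[0, 0, 0.0004, 0, 0, 0, 0.02, 0, 0, 0.0008, 0, 0, 0, 0.02, 0, 0, 0.0008, 0, 0, 0, 0.02]'

```text
clock: 12.15
tool_pos: [0.5525, 0.1619, 0.1232]
eef_rot: [-2.464, -1.949, 0.002]
contact_force: [0.5, -0.4, -4.8]
opening: 0.0268
```

play_rows --commands '[0, 0, 0.0004, 0, 0, 0, 0.02, 0, 0, 0.0008, 0, 0, 0, 0.02, 0, 0, 0.0008, 0, 0, 0, 0.02]'

```text
clock: 12.45
tool_pos: [0.5524, 0.1619, 0.1223]
eef_rot: [-2.464, -1.949, 0.002]
contact_force: [-1.0, 1.0, -4.3]
opening: 0.027
```

play_rows --commands '[0, 0, 0.0004, 0, 0, 0, 0.02, 0, 0, 0.0006, 0, 0, 0, 0.02, 0, 0, 0.0006, 0, 0, 0, 0.02]'

```text
clock: 12.75
tool_pos: [0.5524, 0.1619, 0.1216]
eef_rot: [-2.463, -1.949, 0.002]
contact_force: [0.6, 0.6, -3.6]
opening: 0.0271
```

play_rows --commands '[0, 0, 0.0004, 0, 0, 0, 0.02, 0, 0, 0.0006, 0, 0, 0, 0.02, 0, 0, 0.0006, 0, 0, 0, 0.02]'

```text
clock: 13.05
tool_pos: [0.5525, 0.1619, 0.1214]
eef_rot: [-2.464, -1.949, 0.002]
contact_force: [-2.0, 1.1, -0.7]
opening: 0.0268
```

Run:
```python
from go import *
to([.5528,.162,.12],76.7)
s,d=snapshot("side");np.savez("side8.npz",im=s,d=d);c=cv2.resize(s[145:205,245:345],None,fx=8,fy=8,interpolation=cv2.INTER_CUBIC);cv2.imwrite("pics/s8.png",c[:,:,::-1])
```

```text
t 13.05 p [0.5525 0.1619 0.1214] yaw 76.69 tilt 0.07 open 0.0268 F [-2.01  1.05 -0.69] M [-0.07  0.08 -0.03] j6 0.39
shift mm [0.1 0.3 1.4] rv deg [-0.06  0.04 -0.01]
```

View pics/s8.png

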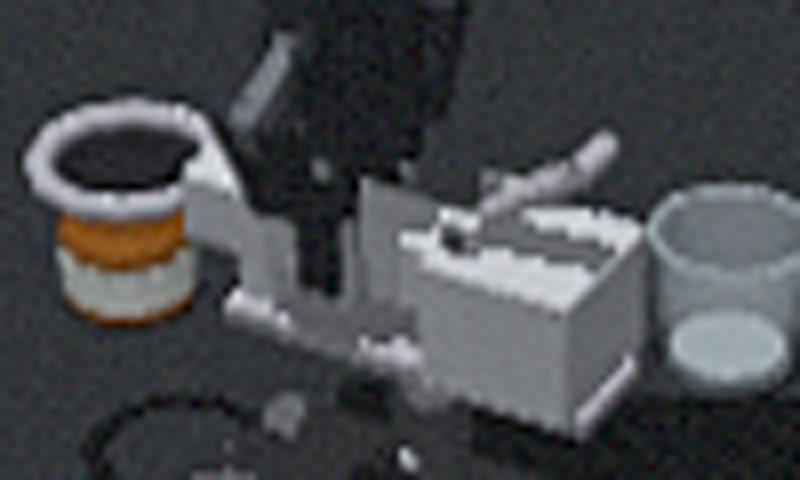

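play_rows --commands '[0, 0, 0.0003, 0, 0, 0, 0.02, 0, 0, 0.0005, 0, 0, 0, 0.02, 0, 0, 0.0005, 0, 0, 0, 0.02]'

```text
clock: 13.4
tool_pos: [0.5525, 0.1619, 0.1214]
eef_rot: [-2.464, -1.949, 0.002]
contact_force: [-2.8, -0.2, 3.9]
opening: 0.0271
```

Run:
```python
from go import *
to([.5528,.162,.12],76.7)
```

```text
t 13.4 p [0.5525 0.1619 0.1214] yaw 76.69 tilt 0.06 open 0.0271 F [-2.8  -0.22  3.89] M [-0.14  0.44  0.01] j6 0.39
shift mm [0.2 0.3 1.4] rv deg [-0.04  0.04 -0.01]
```

play_rows --commands '[0, 0, 0, 0.1, 0, 0, 0.02, 0, 0, 0, 0.2, 0, 0, 0.02, 0, 0, 0, 0.2, 0, 0, 0.02]'

```text
clock: 13.7
tool_pos: [0.5525, 0.1619, 0.1214]
eef_rot: [-2.462, -1.947, 0.005]
contact_force: [-2.9, 0.3, 2.5]
opening: 0.0267
```

Run:
```python
from go import *
to([.5528,.162,.12],76.7)
```

```text
t 13.7 p [0.5525 0.1619 0.1214] yaw 76.69 tilt 0.25 open 0.0267 F [-2.86  0.26  2.47] M [-0.1   0.36  0.05] j6 0.39
shift mm [0.2 0.3 1.4] rv deg [-0.25  0.04 -0.01]
```

play_rows --commands '[0, 0, 0.0001, 0.15, 0, 0, 0.02, 0, 0, 0.0002, 0.3, 0, 0, 0.02, 0, 0, 0.0003, 0.45, 0, 0, 0.02, 0, 0, 0.0003, 0.45, 0, 0, 0.02]'

```text
clock: 14.1
tool_pos: [0.5526, 0.1619, 0.1216]
eef_rot: [-2.457, -1.943, 0.012]
contact_force: [-3.1, -0.8, 6.5]
opening: 0.0272
```

Run:
```python
from go import *
to([.5528,.162,.12],76.7)
```

```text
t 14.1 p [0.5526 0.1619 0.1216] yaw 76.69 tilt 0.69 open 0.0272 F [-3.1  -0.77  6.49] M [-0.22  0.49 -0.08] j6 0.39
shift mm [0.1 0.2 1.6] rv deg [-0.69  0.03 -0.01]
```

Run:
```python
from go import *
s,d=snapshot("side");np.savez("side9.npz",im=s,d=d)
ims=[np.load("side3.npz")['im'],s]
tcp=[np.array([.5435,-.2112,.0126]),np.array([.5526,.1619,.1214])];yaw=[-15.95,-13.31]
o=np.zeros((600,800,3),np.uint8)
for k in(0,1):
    a=np.radians(yaw[k]);Rm=np.array([[np.cos(a),-np.sin(a),0],[np.sin(a),np.cos(a),0],[0,0,1]])
    P=lambda q:tcp[k]+Rm@(np.array(q)-[.0705,0,.0126])
    F=[(-.028,.028,0),(-.028,.028,.048),(.028,.028,0),(-.028,-.028,.048),(-.028,-.028,0),(.133,.014,.044),(.110,.014,0),(.202,0,.03),(.165,.037,.03),(.128,.0,.03)]
    px=proj("side",[P(f) for f in F]);print(px.round(1).tolist())
    x0,y0=(285,120) if k==0 else (250,145)
    c=cv2.resize(ims[k][y0:y0+50,x0-5:x0+85],None,fx=8,fy=8 if 0 else 6,interpolation=cv2.INTER_CUBIC) if 0 else cv2.resize(ims[k][y0:y0+50,x0-10:x0+90],None,fx=6,fy=6,interpolation=cv2.INTER_CUBIC)
    for q in px:
        u=((q-[x0-10,y0]+.5)*6-.5).round().astype(int); cv2.drawMarker(c,tuple(int(v) for v in u),(255,0,0),0,7,1)
    o[k*300:k*300+300,:600]=c
cv2.imwrite("pics/cmp.png",o[:,:600,::-1])
```

```text
[[345.5, 163.4], [346.2, 151.5], [331.6, 159.0], [353.7, 144.6], [352.9, 156.4], [308.6, 138.8], [314.0, 151.1], [294.9, 135.8], [297.7, 142.5], [311.8, 140.9]]
[[315.7, 198.9], [315.8, 184.1], [297.6, 192.9], [325.8, 173.8], [325.5, 188.3], [267.2, 166.6], [275.1, 182.0], [250.3, 162.2], [253.3, 171.8], [271.8, 169.0]]
```

View pics/cmp.png

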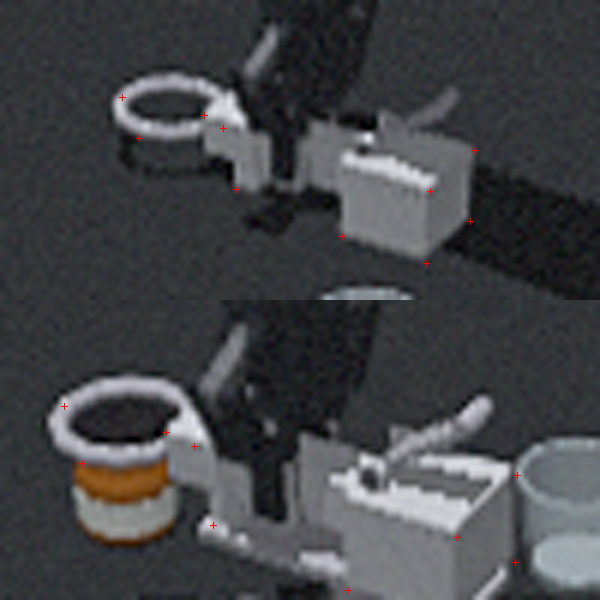

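Run:
```python
from h import *
o=np.zeros((600,800,3),np.uint8)
for k,(n,x,y) in enumerate((("side3",290,128),("side9",245,155))):
    im=np.load(n+".npz")['im'];c=cv2.resize(im[y:y+25,x:x+66],None,fx=12,fy=12,interpolation=cv2.INTER_LANCZOS4);o[k*300:k*300+300,:792]=c
cv2.imwrite("pics/cmp2.png",o[:,:,::-1])
```

```text
(no output)
```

View pics/cmp2.png

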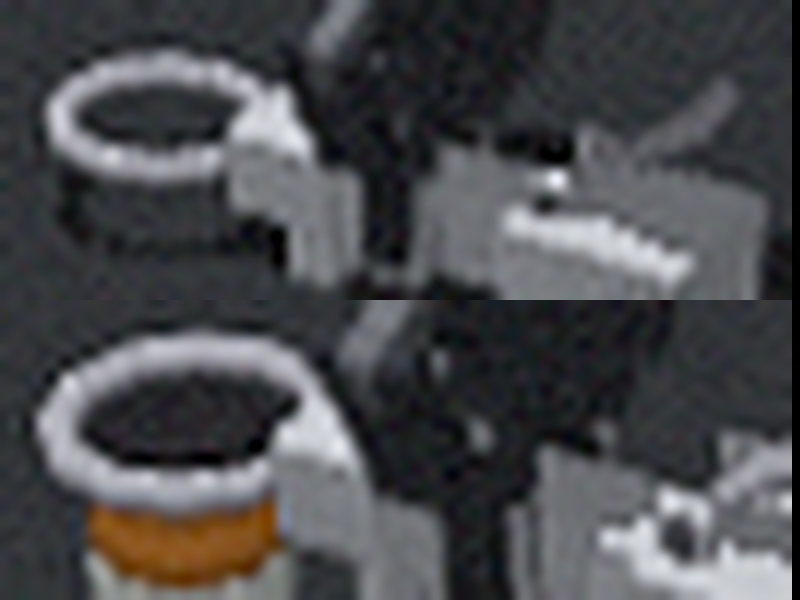

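Run:
```python
from h import *
o=np.zeros((600,800,3),np.uint8)
L=[("side3",286,125),("side5",240,125),("side7",240,150),("side8",240,150),("side9",240,150)]
L=[L[0],L[2],L[3],L[4]]
for k,(n,x,y) in enumerate(L):
    im=np.load(n+".npz")['im'];c=cv2.resize(im[y:y+50,x:x+80],None,fx=5,fy=6,interpolation=cv2.INTER_LANCZOS4);o[(k//2)*300:(k//2)*300+300,(k%2)*400:(k%2)*400+400]=c[:,:400]
cv2.imwrite("pics/cmp3.png",o[:,:,::-1])
# ring ellipse via bright mask
for n,x,y,w,h,tcp,yaw in (("side3",286,125,26,25,(.5435,-.2112,.0126),-15.95),("side5",240,125,26,25,(.5521,.1606,.2049),-13.38),("side7",242,150,28,28,(.5524,.162,.1284),-13.31),("side8",242,150,28,28,(.5525,.1619,.1214),-13.31),("side9",242,150,28,28,(.5526,.1619,.1216),-13.31)):
    im=np.load(n+".npz")['im'];g=cv2.cvtColor(im,cv2.COLOR_RGB2GRAY)[y:y+h,x:x+w].astype(np.float32)
    sat=(im.max(2).astype(int)-im.min(2))[y:y+h,x:x+w]
    g=cv2.resize(g,None,fx=4,fy=4,interpolation=cv2.INTER_CUBIC);sat=cv2.resize(sat.astype(np.float32),None,fx=4,fy=4)
    m=((g>110)&(sat<40)).astype(np.uint8);cs=cv2.findContours(m,cv2.RETR_CCOMP,cv2.CHAIN_APPROX_NONE);
    holes=[c for c,hh in zip(cs[0],cs[1][0]) if hh[3]>=0 and len(c)>20];c=max(holes,key=cv2.contourArea)
    e=cv2.fitEllipse(c);ce=(np.array(e[0])+.5)/4-.5+[x,y]
    a=np.radians(yaw);u=np.array([np.cos(a),np.sin(a)]);P=np.r_[np.array(tcp[:2])+(.165-.0705)*u,tcp[2]-.0126+.03]
    print(n,"ring c",ce.round(2),"pred",proj("side",P)[0].round(2),"resid",(ce-proj("side",P)[0]).round(2),np.array(e[1]).round(1)/4)
```

```text
side3 ring c [302.87 137.24] pred [303.27 138.34] resid [-0.4 -1.1] [ 6.225 14.25 ]Traceback (most recent call last):
  File "<stdin>", line 14, in <module>
ValueError: max() iterable argument is empty
```

View pics/cmp3.png

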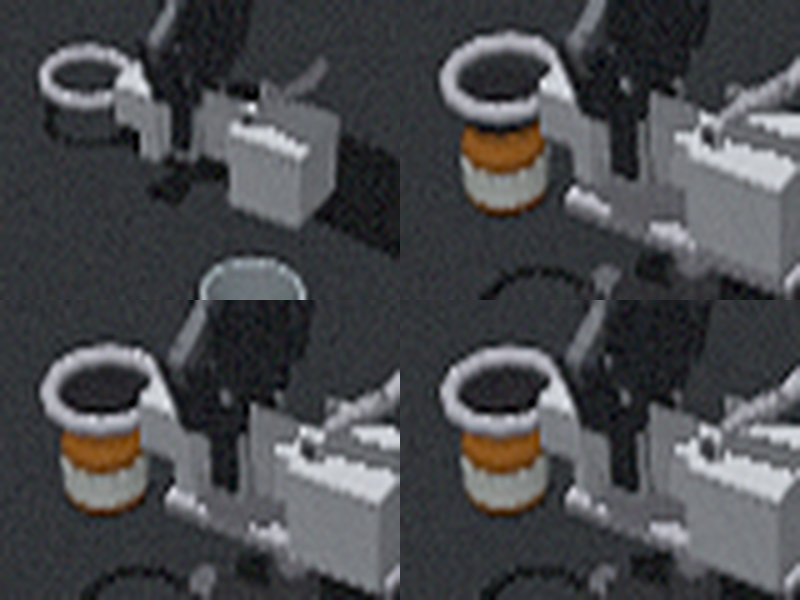

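Run:
```python
from h import *
for n,tcp,yaw in (("side3",(.5435,-.2112,.0126),-15.95),("side5",(.5521,.1606,.2049),-13.38),("side6",(.5529,.1621,.1622),-13.31),("side7",(.5524,.162,.1284),-13.31),("side8",(.5525,.1619,.1214),-13.31),("side9",(.5526,.1619,.1216),-13.31)):
    g=cv2.cvtColor(np.load(n+".npz")['im'],cv2.COLOR_RGB2GRAY).astype(float)
    a=np.radians(yaw);u=np.array([np.cos(a),np.sin(a)]);v=np.array([-u[1],u[0]])
    W=lambda x,y,z:np.r_[np.array(tcp[:2])+(x-.0705)*u+y*v,tcp[2]-.0126+z]
    t=np.linspace(0,2*np.pi,721);ring=proj("side",np.array([W(.165+.0365*np.cos(k),.0365*np.sin(k),.03) for k in t]))
    cx=ring[:,0].mean();res=[];rb=[]
    for c in range(int(cx)-4,int(cx)+3):
        near=ring[abs(ring[:,0]-c)<.3];pt=near[:,1].min();pb=near[:,1].max()
        for r in range(int(pt)-7,int(pt)+6):
            if g[r,c]<100<=g[r+1,c]:res.append(r+(100-g[r,c])/(g[r+1,c]-g[r,c])-pt);break
        # inner top edge (bright->dark)
    ed=proj("side",np.array([W(x,.028,.048) for x in np.linspace(-.024,.02,60)]));hr=[]
    for c in range(int(ed[:,0].min())+3,int(ed[:,0].max())-1):
        p=np.interp(c,ed[::-1,0],ed[::-1,1]) if ed[0,0]>ed[-1,0] else np.interp(c,ed[:,0],ed[:,1])
        w=g[int(p)-5:int(p)+5,c];i=int(np.argmin(np.diff(w)));hr.append(int(p)-5+i+.5-p)
    be=proj("side",np.array([W(x,.028,0) for x in np.linspace(-.024,.024,60)]));br=[]
    for c in range(int(be[:,0].min())+2,int(be[:,0].max())-1):
        p=np.interp(c,be[::-1,0],be[::-1,1]);w=g[int(p)-5:int(p)+5,c];i=int(np.argmin(np.diff(w)));br.append(int(p)-5+i+.5-p)
    print(n,"ring top resid",np.median(res).round(2),"head top edge",np.mean(hr).round(2),np.std(hr).round(2),"head bottom",np.median(br).round(2),np.std(br).round(2))
```

```text
side3 ring top resid -1.66 head top edge -0.81 1.56 head bottom -0.51 0.26
side5 ring top resid -1.95 head top edge -0.18 0.37 head bottom -0.2 0.32
side6 ring top resid -1.97 head top edge -0.3 0.3 head bottom -0.55 0.41
side7 ring top resid -1.75 head top edge -0.35 0.29 head bottom 2.21 0.31
side8 ring top resid -1.85 head top edge -0.36 0.29 head bottom 0.13 0.51
side9 ring top resid -1.59 head top edge -0.49 0.31 head bottom 0.18 0.55
```

play_rows --commands '[0, 0, 0, 0.15, 0, 0, 0.02, 0, 0, 0.0001, 0.3, 0, 0, 0.02, 0, 0, 0.0001, 0.3, 0, 0, 0.02]'

```text
clock: 14.45
tool_pos: [0.5527, 0.1619, 0.1219]
eef_rot: [-2.454, -1.941, 0.017]
contact_force: [-4.0, -0.3, 6.0]
opening: 0.0267
```

Run:
```python
from go import *
to([.5528,.162,.12],76.7)
o=get_obs();F=o['contact_force'][2]+4.3;M=o['ft_torque'][1]+.105;print("contact Fz",F,"COP x along arm mm",-1000*M/F)
```

```text
t 14.45 p [0.5527 0.1619 0.1219] yaw 76.68 tilt 0.99 open 0.0267 F [-3.99 -0.31  5.97] M [-0.25  0.45 -0.05] j6 0.39
shift mm [0.1 0.2 1.9] rv deg [-0.99  0.03 -0.02]
contact Fz 10.27100114306009 COP x along arm mm -54.44113697560839
```

play_rows --commands '[0, 0, -0.001, 0, 0, 0, 0.02, 0, 0, -0.0015, -0.3, 0, 0, 0.02, 0, 0, -0.002, -0.5, 0, 0, 0.02, 0, 0, -0.002, -0.5, 0, 0, 0.02]'

```text
clock: 14.85
tool_pos: [0.5524, 0.1619, 0.1233]
eef_rot: [-2.459, -1.945, 0.01]
contact_force: [-0.8, -0.1, -5.2]
opening: 0.0272
```

Run:
```python
from go import *
to([.5528,.162,.12],76.7)
```

```text
t 14.85 p [0.5524 0.1619 0.1233] yaw 76.69 tilt 0.53 open 0.0272 F [-0.79 -0.13 -5.17] M [-0.05 -0.17 -0.01] j6 0.39
shift mm [0.2 0.4 3.3] rv deg [-0.53  0.04 -0.01]
```

play_rows --commands '[0, -0.0005, 0, 0, 0, 0, 0.02, 0, -0.001, 0, 0, 0, 0, 0.02, 0, -0.001, 0, 0, 0, 0, 0.02]'

```text
clock: 15.15
tool_pos: [0.552, 0.1621, 0.1234]
eef_rot: [-2.459, -1.945, 0.008]
contact_force: [1.1, 0.7, -5.0]
opening: 0.027
```

Run:
```python
from go import *
to([.5528,.162,.12],76.7)
```

```text
t 15.15 p [0.552  0.1621 0.1234] yaw 76.68 tilt 0.46 open 0.027 F [ 1.1   0.71 -5.04] M [-0.11 -0.63 -0.05] j6 0.39
shift mm [0.  0.8 3.4] rv deg [-0.46  0.03 -0.02]
```

play_rows --commands '[0, 0.0003, -0.0005, -0.2, 0, 0, 0.02, 0, 0.0004, -0.0005, -0.45, 0, 0, 0.02, 0, 0.0004, -0.0005, -0.45, 0, 0, 0.02, 0, 0.0004, -0.0005, -0.45, 0, 0, 0.02]'

```text
clock: 15.55
tool_pos: [0.5522, 0.1621, 0.1239]
eef_rot: [-2.464, -1.949, 0.001]
contact_force: [0.7, 0.0, -4.5]
opening: 0.0267
```

Run:
```python
from go import *
to([.5525,.162,.1214],76.7)
```

```text
t 15.55 p [0.5522 0.1621 0.1239] yaw 76.69 tilt 0.04 open 0.0267 F [ 0.69  0.02 -4.51] M [-0.02 -0.25 -0.07] j6 0.39
shift mm [-0.   0.3  2.5] rv deg [-0.03  0.03 -0.01]
```

play_rows --commands '[0, 0.0002, 0.0006, 0, 0, 0, 0.02, 0, 0.0002, 0.0012, 0, 0, 0, 0.02, 0, 0.0002, 0.0017, 0, 0, 0, 0.02, 0, 0.0002, 0.0019, 0, 0, 0, 0.02, 0, 0.0002, 0.0019, 0, 0, 0, 0.02]'

```text
clock: 16.05
tool_pos: [0.5522, 0.162, 0.1219]
eef_rot: [-2.464, -1.949, 0.002]
contact_force: [0.1, -0.0, -4.8]
opening: 0.027
```

Run:
```python
from go import *
to([.5525,.162,.1214],76.7)
```

```text
t 16.05 p [0.5522 0.162  0.1219] yaw 76.69 tilt 0.06 open 0.027 F [ 0.09 -0.03 -4.75] M [-0.06 -0.24 -0.02] j6 0.39
shift mm [0.  0.3 0.5] rv deg [-0.05  0.04 -0.01]
```

play_rows --commands '[0, 0, 0.0004, 0, 0, 0, 0.02, 0, 0, 0.0007, 0, 0, 0, 0.02, 0, 0, 0.0007, 0, 0, 0, 0.02]'

```text
clock: 16.35
tool_pos: [0.5523, 0.162, 0.1214]
eef_rot: [-2.464, -1.949, 0.001]
contact_force: [-0.6, 0.3, -1.9]
opening: 0.0269
```

Run:
```python
from go import *
to([.5525,.162,.1214],76.7)
```

```text
t 16.35 p [0.5523 0.162  0.1214] yaw 76.69 tilt 0.04 open 0.0269 F [-0.58  0.29 -1.93] M [-0.06 -0.04 -0.03] j6 0.39
shift mm [0.  0.2 0. ] rv deg [-0.03  0.03 -0.01]
```

play_rows --commands '[0, 0, 0.0002, 0.1, 0, 0, 0.02, 0, 0, 0.0004, 0.2, 0, 0, 0.02, 0, 0, 0.0006, 0.2, 0, 0, 0.02, 0, 0, 0.0006, 0.2, 0, 0, 0.02]'

```text
clock: 16.75
tool_pos: [0.5523, 0.1621, 0.1214]
eef_rot: [-2.462, -1.947, 0.004]
contact_force: [-3.4, -0.4, 5.3]
opening: 0.0267
```

Run:
```python
from go import *
to([.5525,.162,.1214],76.7)
```

```text
t 16.75 p [0.5523 0.1621 0.1214] yaw 76.69 tilt 0.22 open 0.0267 F [-3.39 -0.4   5.28] M [-0.12  0.49 -0.01] j6 0.39
shift mm [ 0.   0.3 -0. ] rv deg [-0.22  0.03 -0.01]
```

play_rows --commands '[0, 0, -0.0002, 0, 0, 0, 0.02, 0, 0, -0.0003, 0, 0, 0, 0.02, 0, 0, -0.0003, 0, 0, 0, 0.02]' --force 20

```text
clock: 17.05
tool_pos: [0.5524, 0.162, 0.1215]
eef_rot: [-2.462, -1.947, 0.004]
contact_force: [-0.6, -0.6, -1.2]
opening: 0.0269
```

Run:
```python
from go import *
to([.5525,.162,.1214],76.7)
s,d=snapshot("side");np.savez("side10.npz",im=s,d=d);c=cv2.resize(s[145:205,245:345],None,fx=8,fy=8,interpolation=cv2.INTER_CUBIC);cv2.imwrite("pics/s10.png",c[:,:,::-1])
```

```text
t 17.05 p [0.5524 0.162  0.1215] yaw 76.69 tilt 0.21 open 0.0269 F [-0.6  -0.62 -1.17] M [-0.1  -0.07 -0.04] j6 0.39
shift mm [-0.   0.1  0.1] rv deg [-0.21  0.03 -0.01]
```

View pics/s10.png

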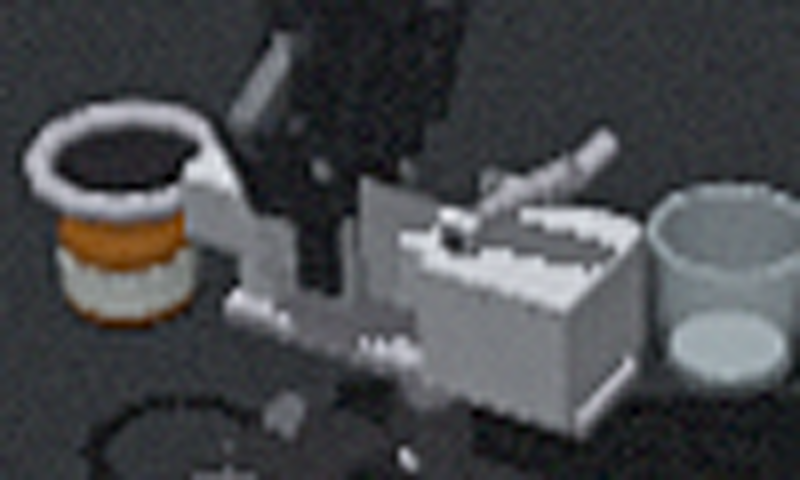

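play_rows --commands '[0, 0, 0.0003, 0, 0, 0, 0.02, 0, 0, 0.0005, 0, 0, 0, 0.02, 0, 0, 0.0005, 0, 0, 0, 0.02]'

```text
clock: 17.4
tool_pos: [0.5524, 0.162, 0.1214]
eef_rot: [-2.462, -1.947, 0.004]
contact_force: [-2.9, -0.9, 3.8]
opening: 0.027
```

Run:
```python
from go import *
to([.5525,.162,.1214],76.7)
```

```text
t 17.4 p [0.5524 0.162  0.1214] yaw 76.69 tilt 0.2 open 0.027 F [-2.86 -0.89  3.76] M [-0.16  0.34  0.01] j6 0.39
shift mm [-0.   0.1 -0. ] rv deg [-0.2   0.02 -0.01]
```

play_rows --commands '[0, 0, -0.0003, 0, 0, 0, 0.028, 0, 0, -0.0003, 0, 0, 0, 0.032, 0, 0, -0.0003, 0, 0, 0, 0.038, 0, 0, -0.0003, 0, 0, 0, 0.05, 0, 0, -0.0003, 0, 0, 0, 0.06, 0, 0, -0.0003, 0, 0, 0, 0.06]'

```text
clock: 18.0
tool_pos: [0.5525, 0.1621, 0.1216]
eef_rot: [-2.462, -1.948, 0.004]
contact_force: [-0.1, 0.6, -0.1]
opening: 0.0602
```

Run:
```python
from go import *
to([.5525,.162,.25],76.7)
s,d=snapshot("side");np.savez("side11.npz",im=s,d=d);c=cv2.resize(s[145:205,245:345],None,fx=8,fy=8,interpolation=cv2.INTER_CUBIC);cv2.imwrite("pics/s11.png",c[:,:,::-1])
```

```text
t 18.0 p [0.5525 0.1621 0.1216] yaw 76.69 tilt 0.2 open 0.0602 F [-0.06  0.57 -0.11] M [ 0.01 -0.02  0.01] j6 0.39
shift mm [-1.000e-01 -4.000e-01 -1.284e+02] rv deg [-0.2   0.02 -0.01]
```

View pics/s11.png

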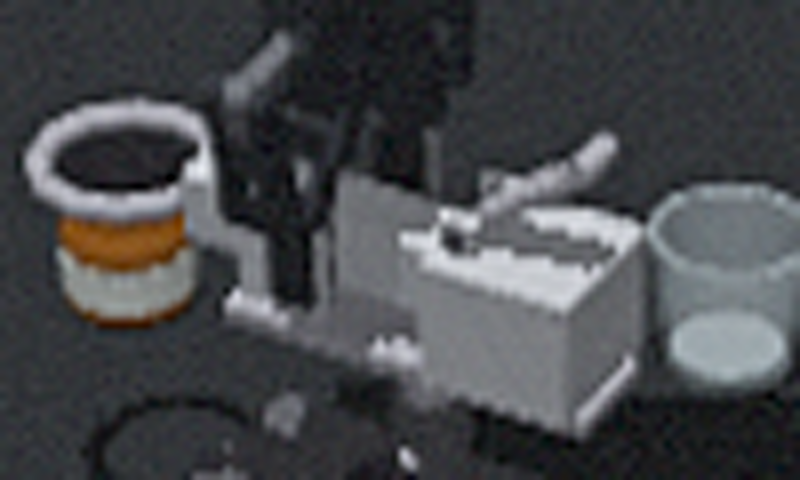

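play_rows --commands '[0, 0, -0.006, 0, 0, 0, 0.06, 0, 0, -0.02, 0, 0, 0, 0.06, 0, 0, -0.04, 0, 0, 0, 0.06, 0, 0, -0.065, 0, 0, 0, 0.06, 0, 0, -0.09, 0, 0, 0, 0.06, 0, 0, -0.11, 0, 0, 0, 0.06, 0, 0, -0.128, 0, 0, 0, 0.03, 0, 0, -0.128, 0, 0, 0, 0.0]'

```text
clock: 18.85
tool_pos: [0.5545, 0.1623, 0.2528]
eef_rot: [2.464, 1.949, 0.004]
contact_force: [0.7, -0.1, -0.2]
opening: 0.0321
```

Run:
```python
from go import *
u=np.array([np.cos(np.radians(-13.3)),np.sin(np.radians(-13.3))]);so=np.array([.5524,.162])-.0705*u;pr=so-.012*u;print(so,pr)
to([pr[0],pr[1],.23],76.7)
s,d=snapshot("side");np.savez("side12.npz",im=s,d=d);c=cv2.resize(s[120:220,235:355],None,fx=6,fy=6,interpolation=cv2.INTER_CUBIC);cv2.imwrite("pics/s12.png",c[:,:,::-1])
```

```text
[0.48379089 0.17821851] [0.47211274 0.1809791 ]
t 18.85 p [0.5545 0.1623 0.2528] yaw 76.69 tilt 0.14 open 0.0321 F [ 0.74 -0.14 -0.17] M [ 0.04 -0.02  0.02] j6 0.39
shift mm [ -0.8 -84.5  22.7] rv deg [ 0.09 -0.1  -0.01]
```

View pics/s12.png

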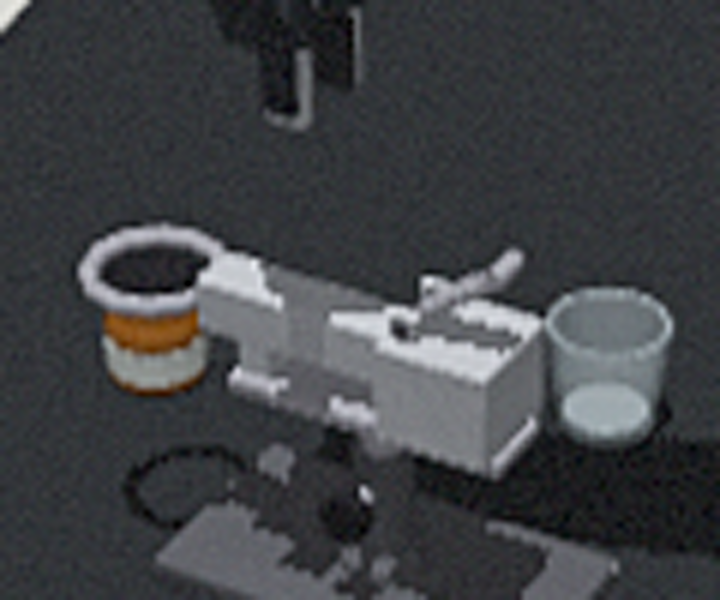

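play_rows --commands '[0, -0.015, 0, 0, 0, 0, 0.0, -0.0005, -0.04, 0, 0, 0, 0, 0.0, -0.0008, -0.065, 0, 0, 0, 0, 0.0, -0.0008, -0.08, 0.005, 0, 0, 0, 0.0, -0.0008, -0.08, 0.015, 0, 0, 0, 0.0, -0.0008, -0.08, 0.022, 0, 0, 0, 0.0, -0.0008, -0.08, 0.022, 0, 0, 0, 0.0]'

```text
clock: 19.6
tool_pos: [0.4755, 0.1794, 0.2272]
eef_rot: [-2.463, -1.947, 0.003]
contact_force: [-0.5, 0.1, 0.5]
opening: -0.0003
```

Run:
```python
from go import *
to([.476,.1801,.2],76.7)
s,d=snapshot("side");c=cv2.resize(s[120:220,235:355],None,fx=6,fy=6,interpolation=cv2.INTER_CUBIC);cv2.imwrite("pics/s13.png",c[:,:,::-1])
```

```text
t 19.6 p [0.4755 0.1794 0.2272] yaw 76.66 tilt 0.16 open -0.0003 F [-0.45  0.1   0.5 ] M [-0.01  0.07 -0.01] j6 0.45
shift mm [ 0.8  0.4 27.2] rv deg [-0.16  0.03 -0.04]
```

View pics/s13.png

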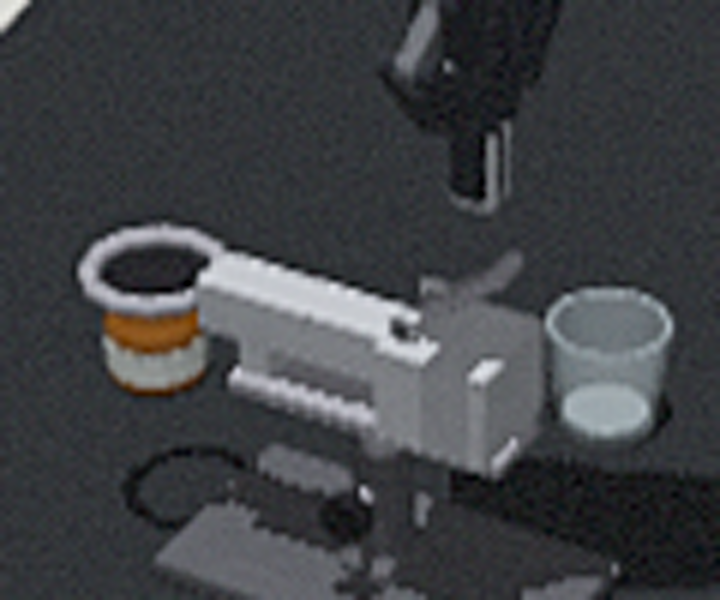

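play_rows --commands '[0.0008, 0.0004, 0.006, 0, 0, 0, 0, 0.0008, 0.0004, 0.014, 0, 0, 0, 0, 0.0008, 0.0004, 0.022, 0, 0, 0, 0, 0.0008, 0.0004, 0.028, 0, 0, 0, 0, 0.0008, 0.0004, 0.033, 0, 0, 0, 0, 0.0008, 0.0004, 0.037, 0, 0, 0, 0]'

```text
clock: 20.25
tool_pos: [0.4771, 0.1802, 0.1909]
eef_rot: [-2.464, -1.948, 0.0]
contact_force: [0.5, 1.3, 4.1]
opening: 0.0
```

play_rows --commands '[0, 0, 0.003, 0, 0, 0, 0, 0, 0, 0.006, 0, 0, 0, 0, 0, 0, 0.009, 0, 0, 0, 0, 0, 0, 0.012, 0, 0, 0, 0, 0, 0, 0.015, 0, 0, 0, 0]'

```text
clock: 20.75
tool_pos: [0.4766, 0.1804, 0.1758]
eef_rot: [-2.463, -1.948, 0.001]
contact_force: [-1.6, 0.7, 5.5]
opening: -0.0
```

Run:
```python
from go import *
to([.476,.1801,.166],76.7)
```

```text
t 20.75 p [0.4766 0.1804 0.1758] yaw 76.67 tilt 0.1 open -0.0 F [-1.57  0.68  5.47] M [ 0.16  0.52 -0.02] j6 0.45
shift mm [-0.4 -0.5  9.8] rv deg [-0.09 -0.04 -0.03]
```

Lever is moving at about 5 N. I'll press on to the stop.

play_rows --commands '[0, 0, 0.002, 0, 0, 0, 0, 0, 0, 0.004, 0, 0, 0, 0, 0, 0, 0.006, 0, 0, 0, 0, 0, 0, 0.0075, 0, 0, 0, 0, 0, 0, 0.009, 0, 0, 0, 0]'

```text
clock: 21.25
tool_pos: [0.4761, 0.1805, 0.1665]
eef_rot: [-2.462, -1.947, 0.002]
contact_force: [-3.4, 0.9, 3.6]
opening: 0.0001
```

play_rows --commands '[0, 0, 0.0005, 0, 0, 0, 0, 0, 0, 0.001, 0, 0, 0, 0, 0, 0, 0.001, 0, 0, 0, 0]'

```text
clock: 21.55
tool_pos: [0.476, 0.1805, 0.1657]
eef_rot: [-2.462, -1.947, 0.002]
contact_force: [-3.8, 1.0, 6.1]
opening: 0.0002
```

play_rows --commands '[0, 0, 0.0006, 0, 0, 0, 0, 0, 0, 0.0012, 0, 0, 0, 0, 0, 0, 0.0012, 0, 0, 0, 0]'

```text
clock: 21.85
tool_pos: [0.476, 0.1806, 0.1656]
eef_rot: [-2.462, -1.948, 0.001]
contact_force: [-6.7, 1.2, 12.9]
opening: -0.0
```

play_rows --commands '[0, 0, 0.0006, 0, 0, 0, 0, 0, 0, 0.001, 0, 0, 0, 0, 0, 0, 0.001, 0, 0, 0, 0]'

```text
clock: 22.15
tool_pos: [0.476, 0.1805, 0.1656]
eef_rot: [-2.463, -1.948, -0.0]
contact_force: [-6.2, -0.6, 12.1]
opening: 0.0003
```

play_rows --commands '[0, 0, -0.001, 0, 0, 0, 0, 0, 0, -0.004, 0, 0, 0, 0, 0, 0, -0.015, 0, 0, 0, 0, 0, 0, -0.035, 0, 0, 0, 0, 0, 0, -0.06, 0, 0, 0, 0, 0, 0, -0.08, 0, 0, 0, 0, 0, 0, -0.1, 0, 0, 0, 0, 0, 0, -0.1, 0, 0, 0, 0]'

```text
clock: 22.95
tool_pos: [0.4781, 0.1807, 0.2688]
eef_rot: [2.463, 1.948, 0.008]
contact_force: [0.7, 0.4, 0.5]
opening: 0.0001
```

Run:
```python
from go import *
to([.476,.1801,.3],76.7)
s,d=snapshot("side");np.savez("side14.npz",im=s,d=d);c=cv2.resize(s[120:220,235:355],None,fx=6,fy=6,interpolation=cv2.INTER_CUBIC);cv2.imwrite("pics/s14.png",c[:,:,::-1])
```

```text
t 22.95 p [0.4781 0.1807 0.2688] yaw 76.68 tilt 0.3 open 0.0001 F [0.68 0.42 0.5 ] M [-0.01  0.02 -0.02] j6 0.45
shift mm [ -1.   -1.8 -31.2] rv deg [ 0.24 -0.19 -0.02]
```

View pics/s14.png

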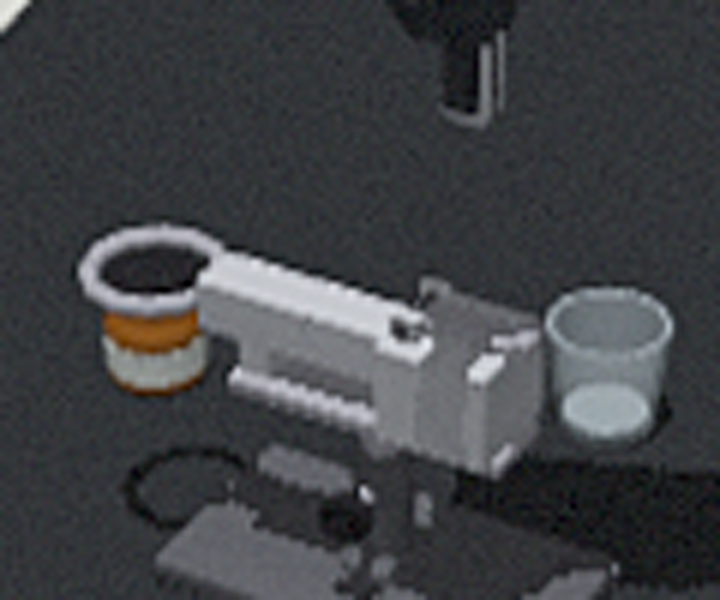

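Run:
```python
from go import *
a=np.load("side0.npz")['im'].astype(int);s=np.load("side14.npz")['im'].astype(int)
for nm,(x,y,w,h) in dict(jar=(250,172,22,15),beaker=(324,168,26,28),bottle=(222,258,40,65)).items(): print(nm,np.abs(a-s)[y:y+h,x:x+w].mean().round(2),np.percentile(np.abs(a-s)[y:y+h,x:x+w],98))
print(get_obs()['contact_force'].round(2)); print(finish_job())
```

```text
jar 7.47 70.0
beaker 4.75 40.68000000000029
bottle 3.1 12.0
[ 0.4  -0.26 -0.11]
the job is handed in; nothing more can be done
None
```

The ring arm is coupled to the ball on the grey steel stand, the latch lever is pressed flat, and the job is handed in at about 23 s.

- **Seating:** I lowered the arm over the ball with the lever still up. The underside touched the plate about 109 mm above the counter. Before letting go, the downward load shifted off the wrist and reached roughly 8–10 N of contact.
- **Levelness:** The level reading was not fully clear by touch. The moments first looked like head-only contact, and sideways force from the ball confused them. I backed off 2 mm, relieved the sideways load and re-seated. In the side pictures the arm did not move when the fingers opened.
- **Latch:** The lever moved at about 4–5 N and stopped firmly at tool height 165.6 mm under about 12 N. That is within 0.3 mm of the expected 57 mm above the underside. The last picture shows it flat, with the gripper clear and the wrist force near zero.
- **Bystanders:** The wash bottle region of the side picture was unchanged. The jar and beaker regions changed somewhat, with average differences of 7.5 and 4.8 grey levels. The arm's ring and head now overlap those areas, so I put this down to that. In the pictures I viewed, both appear where they were, and I felt no contact with them.

The top camera was blocked by the robot while it worked over the stand, so the last checks rest on the side camera and the force readings.

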